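# Roll check of cut vacuum tubes

## Robot

A 6-joint arm with a two-finger parallel gripper is mounted at the origin on a cart in front of the work surface, level with it; the furniture and walls round the work are solid. World frame = base frame: x ahead of the robot, y to its left, z up, the work surface at z = 0. Lengths are in m, angles in rad, forces in N, time in s.
With the tool pointing down it reaches from about 0.275 to 0.975 m from the base axis. Payload 8.4 kg.
Tool frame: the origin (TCP) lies at the very end of the fingers, on their centre line; the grasp point (between the pads) lies tcp_to_grasp behind it (tcp_to_grasp is the distance from the TCP to the grasp point, in m); x points along the fingers, y is the direction in which the jaws open and shut, and the axes are right-handed (so a half turn about x gives the same grasp; the last joint's range is limited). The gripper opens to 92 mm and grips with 3 to 60 N. Pads are 20 mm wide; open, the fingers measure 128 mm over their backs; the gripper's body (75 mm by 189 mm) begins 69 mm behind the grasp point.
Start: joints at [1.321, 0.353, 1.633, -0, 1.155, -0.002], TCP at [0.153, 0.606, 0.215] pointing down, gripper open.
Joint ranges: [-2.63, 2.63], [-0.92, 2.1], [0.06, 2.66], [-1.3, 4.44], [0, 2.69], [-3.02, 3.02]. Speed limits (rad/s): [2.22, 2.22, 2.79, 3.14, 3.14, 3.14].

## Interface

Orientations are given as [roll, pitch, yaw] about the fixed x, y, z axes, in that order (R = Rz(yaw) Ry(pitch) Rx(roll)).
In Python, from workcell import * gives the robot as it stands.
- The arm moves only by the tool apply_moves, never from a script. Its argument "motion" is one flat list of numbers, 5 for each row, row after row: the shift along the tool's x, y, z scaled (see below), then the turn about the tool's x scaled (see below), then the closure, from -1 (fully open) to 1 (shut). In form: [x, y, z, spin, jaw, x, y, z, spin, jaw, ...]. A call has exactly 10 rows; each row is the pose to reach, as a shift and turn from the pose measured when the call began, along the tool's axes at that moment, turning the shorter way round; what a row does not reach only later rows make up. The controller multiplies each number of a shift by 400 mm and each number of a turn by 180 degrees. A row lasts 1/12 s, in which the tool goes at most 41.7 mm and 7.16 degrees, less where a joint would pass 70% of its speed; a pose out of reach is approached as far as the arm can. A call with a number of a shift or a turn outside -1 to 1 is refused whole. A call with a gripper value outside its range is refused whole. The fingers move at their own pace and stop on an object; "force" is the grip in N (left out, the last holds). Time passes only in rows, so rows that repeat a pose let the fingers close, or fill a call up. It gives the time, the measured TCP pose, the force and the opening at its end, in the units of the state.
- get_state(): the state, without advancing time (a new reading comes with each control period).
- capture(name): name is "side" or "top"; returns (picture, depth): 480x640x3 uint8, red, green, blue; 480x640 float32, m along the optical axis (not along the pixel's ray), 0 where there is no reading.
- camera_params(name): a dict with "fx", "fy", "cx", "cy" (pixels), "rvec" (rotation vector, rad) and "tvec" (3), from world to camera coordinates, as OpenCV has them. Camera axes: x right, y down, z forward; pixel columns grow to the right and rows downward; lengths in m; the calibration is good to about 2 mm. A picture is of the moment at which its call begins. camera_params takes no time and is no camera call.
- sign_off(): hands the job in, once; it reports no verdict.
The state is a dict: "time": time; "q": joint angles; "qvel": joint speeds; "joint_efforts": joint torques, N m; "eef_pos": TCP position; "eef_rot": TCP orientation; "ft_force": force on the tool from outside, world axes, zero at the start; "moment": the same for the moment, N m; "width": opening from 0.0 (shut) to 1.0 (fully open).
Only numpy, scipy, OpenCV 4.12 (cv2) and the standard library are available. Lean on these libraries where they do the work, as an engineer would, in place of code of your own. Each camera call takes 0.05 s, during which the arm holds its last target.

## Task

Some of the cut steel tubes on the green mat were squashed in the vice, so roll-check them before they go to the flanges: lift the roll table's plate by its handle up to its stop, then take the tubes one at a time, lay each along the red start line and let it go. A round one rolls into the catch tray and stays there; one that does not roll goes in the red scrap bin before you test the next. Leave the plate tipped up and everything else on the bench where it is.

Things in the scene. Friction and masses are not known exactly. Their poses are not given: they have to be found in the camera images.
- roll_table: roll-check table, 258 mm long (x) and 185 mm wide (y), standing fixed on the bench: a grey base with a hinged metal plate and, beyond the plate's far edge, a rubber-lined catch tray. Origin on the bench under the plate's hinge; its x axis points from the plate's near (handle) end to the catch tray, horizontally; its z axis is up
- plate (a joint): tilt of the metal plate in rad: 0 level, 0.14 tipped up against its stop. Hinge across the table at its origin, 26 mm above the bench, at the plate's far edge; the plate's top face is 6 mm above the hinge axis. Lifting the near end by the handle raises it: about 7 N there; a stiff, spring-assisted hinge, it stays where it is left and yields only to over 30 N pressed down on it
- plate_handle (a point): middle of the horizontal bar of the black arched handle that stands on the near end of the plate: bar 10 mm thick, 68 mm long, running across the table (y axis), 36 mm above the plate, 172 mm from the hinge; moves with the plate (up about 24 mm on an arc). Axes as the plate's: x down the slope towards the tray, z square to the plate
- start_line (a point): middle of the thin red start line on the plate's top face, 112 mm from the plate's far edge, 60 mm on from the handle; moves with the plate. x points down the slope towards the tray, y along the line, z square to the plate. Low guide rails (18 mm high over the hinge axis, 12 mm over the plate) stand 75.5 mm either side of its middle. Set a tube down along the line
- tray_in (a point): middle of the catch tray's floor, 15 mm above the bench, 36 mm beyond the hinge; axes as the table's. The tray is 65 mm long (x) and 156 mm wide, its floor falls slightly to the rubber-faced end stop (54 mm above the bench); the plate's far edge stands 16 mm above the floor. Tubes that roll fall in by themselves, side by side
- tube_a: bare steel tube, 130 mm long, 150 g, lying first on a dark green mat 3 mm thick; origin on its axis at mid length, x along the tube. Either round (28 mm diameter) or squashed from end to end (31 mm wide, 22 mm high, lying on its flat); names and places do not tell which. Let go on the tipped plate, a round one rolls into the tray in about 1 s; a squashed one stays where it is put
- tube_b: bare steel tube, 130 mm long, 150 g, lying first on a dark green mat 3 mm thick; origin on its axis at mid length, x along the tube. Either round (28 mm diameter) or squashed from end to end (31 mm wide, 22 mm high, lying on its flat); names and places do not tell which. Let go on the tipped plate, a round one rolls into the tray in about 1 s; a squashed one stays where it is put
- tube_c: bare steel tube, 130 mm long, 150 g, lying first on a dark green mat 3 mm thick; origin on its axis at mid length, x along the tube. Either round (28 mm diameter) or squashed from end to end (31 mm wide, 22 mm high, lying on its flat); names and places do not tell which. Let go on the tipped plate, a round one rolls into the tray in about 1 s; a squashed one stays where it is put
- scrap_bin: open red bin, 180 mm (x) by 115 mm (y) outside, 50 mm high, walls 3 mm, fixed on the bench; origin at the centre of its underside
- scrap_bin_in (a point): centre of the bin's inner floor, 3 mm above the bench; axes as the bin's: a tube lies in it along x
- vacuum_flange_wide: plain metal vacuum flange stub standing on its 52 mm flange, 38 mm high, tube part 32 mm across; origin at the centre of its underside. Leave alone
- vacuum_flange_narrow: the same with a 46 mm flange, 38 mm high; origin at the centre of its underside. Leave alone
- black_marker: white felt marker with black cap, 140 mm long, 17 mm thick, lying along its y axis; origin under its middle. Leave alone

How it is judged:
On the way, in this order (a step that is already met when the one before it is completed fails the run):
1. the plate is tipped up to its stop (value of joint plate above 0.125 rad), for 0.3 s.
2. the first tube has been let go near the start line of the tipped plate (value of joint plate above 0.125 rad and ((x of tube_a in the frame of start_line between -0.03 and 0.085 m and y of tube_a in the frame of start_line between -0.03 and 0.03 m and z of tube_a in the frame of start_line between 0.006 and 0.019 m and contact force between the fingers and tube_a below 0.2 N) or (x of tube_b in the frame of start_line between -0.03 and 0.085 m and y of tube_b in the frame of start_line between -0.03 and 0.03 m and z of tube_b in the frame of start_line between 0.006 and 0.019 m and contact force between the fingers and tube_b below 0.2 N) or (x of tube_c in the frame of start_line between -0.03 and 0.085 m and y of tube_c in the frame of start_line between -0.03 and 0.03 m and z of tube_c in the frame of start_line between 0.006 and 0.019 m and contact force between the fingers and tube_c below 0.2 N))), for 0.1 s.
3. one tube is put away: a round one at rest in the catch tray, a squashed one in the red bin (((x of tube_a in the frame of tray_in between -0.045 and 0.045 m and y of tube_a in the frame of tray_in between -0.04 and 0.04 m and z of tube_a in the frame of tray_in between -0.005 and 0.026 m and contact force between the fingers and tube_a below 0.2 N and linear speed of tube_a below 0.03 m/s) or (x of tube_b in the frame of scrap_bin_in between -0.075 and 0.075 m and y of tube_b in the frame of scrap_bin_in between -0.05 and 0.05 m and z of tube_b in the frame of scrap_bin_in between 0 and 0.035 m and contact force between the fingers and tube_b below 0.2 N and linear speed of tube_b below 0.03 m/s) or (x of tube_c in the frame of tray_in between -0.045 and 0.045 m and y of tube_c in the frame of tray_in between -0.04 and 0.04 m and z of tube_c in the frame of tray_in between -0.005 and 0.026 m and contact force between the fingers and tube_c below 0.2 N and linear speed of tube_c below 0.03 m/s))), for 0.2 s.
4. the second tube has been let go near the start line of the tipped plate (all of step 2 and ((x of tube_a in the frame of tray_in between -0.045 and 0.045 m and y of tube_a in the frame of tray_in between -0.04 and 0.04 m and z of tube_a in the frame of tray_in between -0.005 and 0.026 m and contact force between the fingers and tube_a below 0.2 N and linear speed of tube_a below 0.03 m/s) or (x of tube_b in the frame of scrap_bin_in between -0.075 and 0.075 m and y of tube_b in the frame of scrap_bin_in between -0.05 and 0.05 m and z of tube_b in the frame of scrap_bin_in between 0 and 0.035 m and contact force between the fingers and tube_b below 0.2 N and linear speed of tube_b below 0.03 m/s) or (x of tube_c in the frame of tray_in between -0.045 and 0.045 m and y of tube_c in the frame of tray_in between -0.04 and 0.04 m and z of tube_c in the frame of tray_in between -0.005 and 0.026 m and contact force between the fingers and tube_c below 0.2 N and linear speed of tube_c below 0.03 m/s))), for 0.1 s.
5. two tubes are put away: a round one at rest in the catch tray, a squashed one in the red bin ((((x of tube_a in the frame of tray_in between -0.045 and 0.045 m and y of tube_a in the frame of tray_in between -0.04 and 0.04 m and z of tube_a in the frame of tray_in between -0.005 and 0.026 m and contact force between the fingers and tube_a below 0.2 N and linear speed of tube_a below 0.03 m/s) and (x of tube_b in the frame of scrap_bin_in between -0.075 and 0.075 m and y of tube_b in the frame of scrap_bin_in between -0.05 and 0.05 m and z of tube_b in the frame of scrap_bin_in between 0 and 0.035 m and contact force between the fingers and tube_b below 0.2 N and linear speed of tube_b below 0.03 m/s)) or ((x of tube_a in the frame of tray_in between -0.045 and 0.045 m and y of tube_a in the frame of tray_in between -0.04 and 0.04 m and z of tube_a in the frame of tray_in between -0.005 and 0.026 m and contact force between the fingers and tube_a below 0.2 N and linear speed of tube_a below 0.03 m/s) and (x of tube_c in the frame of tray_in between -0.045 and 0.045 m and y of tube_c in the frame of tray_in between -0.04 and 0.04 m and z of tube_c in the frame of tray_in between -0.005 and 0.026 m and contact force between the fingers and tube_c below 0.2 N and linear speed of tube_c below 0.03 m/s)) or ((x of tube_b in the frame of scrap_bin_in between -0.075 and 0.075 m and y of tube_b in the frame of scrap_bin_in between -0.05 and 0.05 m and z of tube_b in the frame of scrap_bin_in between 0 and 0.035 m and contact force between the fingers and tube_b below 0.2 N and linear speed of tube_b below 0.03 m/s) and (x of tube_c in the frame of tray_in between -0.045 and 0.045 m and y of tube_c in the frame of tray_in between -0.04 and 0.04 m and z of tube_c in the frame of tray_in between -0.005 and 0.026 m and contact force between the fingers and tube_c below 0.2 N and linear speed of tube_c below 0.03 m/s)))), for 0.2 s.
6. the third tube has been let go near the start line of the tipped plate (all of step 2 and (((x of tube_a in the frame of tray_in between -0.045 and 0.045 m and y of tube_a in the frame of tray_in between -0.04 and 0.04 m and z of tube_a in the frame of tray_in between -0.005 and 0.026 m and contact force between the fingers and tube_a below 0.2 N and linear speed of tube_a below 0.03 m/s) and (x of tube_b in the frame of scrap_bin_in between -0.075 and 0.075 m and y of tube_b in the frame of scrap_bin_in between -0.05 and 0.05 m and z of tube_b in the frame of scrap_bin_in between 0 and 0.035 m and contact force between the fingers and tube_b below 0.2 N and linear speed of tube_b below 0.03 m/s)) or ((x of tube_a in the frame of tray_in between -0.045 and 0.045 m and y of tube_a in the frame of tray_in between -0.04 and 0.04 m and z of tube_a in the frame of tray_in between -0.005 and 0.026 m and contact force between the fingers and tube_a below 0.2 N and linear speed of tube_a below 0.03 m/s) and (x of tube_c in the frame of tray_in between -0.045 and 0.045 m and y of tube_c in the frame of tray_in between -0.04 and 0.04 m and z of tube_c in the frame of tray_in between -0.005 and 0.026 m and contact force between the fingers and tube_c below 0.2 N and linear speed of tube_c below 0.03 m/s)) or ((x of tube_b in the frame of scrap_bin_in between -0.075 and 0.075 m and y of tube_b in the frame of scrap_bin_in between -0.05 and 0.05 m and z of tube_b in the frame of scrap_bin_in between 0 and 0.035 m and contact force between the fingers and tube_b below 0.2 N and linear speed of tube_b below 0.03 m/s) and (x of tube_c in the frame of tray_in between -0.045 and 0.045 m and y of tube_c in the frame of tray_in between -0.04 and 0.04 m and z of tube_c in the frame of tray_in between -0.005 and 0.026 m and contact force between the fingers and tube_c below 0.2 N and linear speed of tube_c below 0.03 m/s)))), for 0.1 s.
At the end, for the whole second after the job is handed in: Both round tubes lie at rest in the catch tray (axis within 45 mm of its middle along the table and 40 mm across, down on the floor), the squashed one at rest in the red bin, all let go, and the plate is still tipped up (joint over 0.125 rad) (value of joint plate above 0.125 rad and x of tube_a in the frame of tray_in between -0.045 and 0.045 m and y of tube_a in the frame of tray_in between -0.04 and 0.04 m and z of tube_a in the frame of tray_in between -0.005 and 0.026 m and contact force between the fingers and tube_a below 0.2 N and linear speed of each of tube_a, tube_b, tube_c below 0.03 m/s and x of tube_b in the frame of scrap_bin_in between -0.075 and 0.075 m and y of tube_b in the frame of scrap_bin_in between -0.05 and 0.05 m and z of tube_b in the frame of scrap_bin_in between 0 and 0.035 m and contact force between the fingers and tube_b below 0.2 N and x of tube_c in the frame of tray_in between -0.045 and 0.045 m and y of tube_c in the frame of tray_in between -0.04 and 0.04 m and z of tube_c in the frame of tray_in between -0.005 and 0.026 m and contact force between the fingers and tube_c below 0.2 N); the robot touches nothing.
It fails at once if the vacuum flange wide is pushed more than 25 mm away (distance of vacuum_flange_wide from where it was at the start of the episode above 0.025 m).
It fails at once if the vacuum flange narrow is pushed more than 25 mm away (distance of vacuum_flange_narrow from where it was at the start of the episode above 0.025 m).
It fails at once if the black marker is pushed more than 25 mm away (distance of black_marker from where it was at the start of the episode above 0.025 m).
It also fails if it takes over 72 s, if anything falls off the work surface, if the arm or the gripper's body presses on something with over 40 N, if the wrist force passes 120 N, or if a joint passes its speed limit or range.

## Working session

There is one attempt and no reset: what is moved stays moved. The work goes in short steps, Python scripts to look and compute and a tool call to move; the robot and the scene stay as the last step left them, time stands still between calls to the robot, and variables do not carry over. Pictures are saved under pics/ and viewed, and the job is handed in when it is done.

Besides the shell and the picture viewer there is one more tool, called after ">>>" by a JSON object that holds its "name" and its "arguments". apply_moves: Moves the arm, as the interface text tells. Its arguments: {"type":"object","properties":{"motion":{"type":"array","items":{"type":"number"}},"force":{"type":"number"}},"required":["motion"]}

```bash
mkdir -p pics; ls; python3 - <<'E'
from workcell import *
import cv2,numpy as np
s=get_state();print(s)
for n in("side","top"):
    p,d=capture(n);cv2.imwrite(f"pics/{n}0.png",p[:,:,::-1]);np.save(f"pics/{n}0.npy",d);print(n,camera_params(n))
E
```

```text
pics
{'time': 0.0, 'q': array([ 1.32060299e+00,  3.53621066e-01,  1.63411850e+00,  1.54254498e-05,
        1.15520771e+00, -2.43150237e-03]), 'qvel': array([ 0.00107831,  0.00069087, -0.00074234, -0.00027284,  0.00040901,
        0.00057784]), 'joint_efforts': array([ 2.84081536e-03, -5.93853378e+01, -3.34213471e+01,  6.98917173e-02,
        2.33503320e-02, -8.52430276e-05]), 'eef_pos': array([0.15316447, 0.60543611, 0.2138873 ]), 'eef_rot': array([-1.58363917,  1.56944163, -1.83140725]), 'ft_force': array([0.27595278, 0.67858185, 0.0418108 ]), 'moment': array([-0.00242791, -0.05008973, -0.01177012]), 'width': 0.9984972510275603}
side {'fx': 446.3935742182074, 'fy': 446.3935742182074, 'cx': 318.9053647464839, 'cy': 234.7749310935693, 'rvec': array([ 2.13483305, -0.68810818,  0.35681967]), 'tvec': array([-0.37555691,  0.3277853 ,  0.548029  ])}
top {'fx': 473.1887148215866, 'fy': 473.1887148215866, 'cx': 309.7435337389387, 'cy': 242.57557404164638, 'rvec': array([ 2.12555047, -2.15719984,  0.20259635]), 'tvec': array([0.15888348, 0.59850674, 1.01662456])}
```

View pics/top0.png

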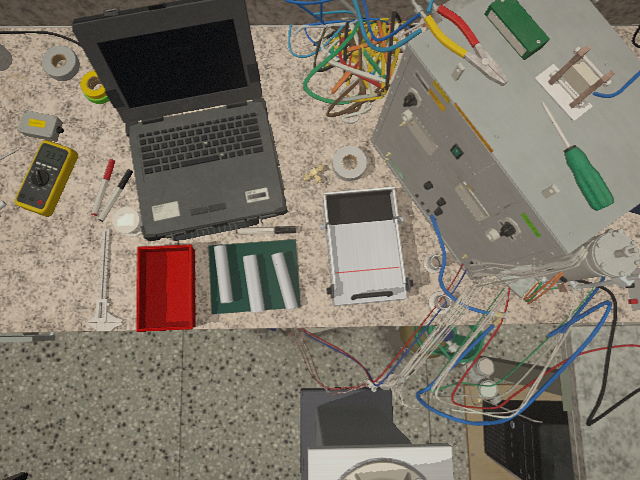

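View pics/side0.png

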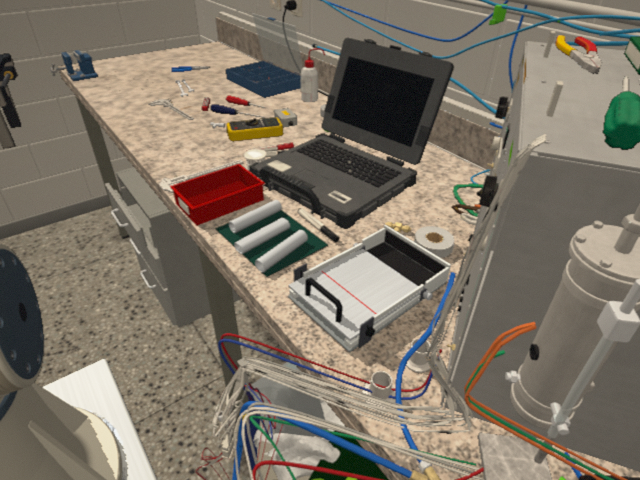

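```bash
cat > h.py <<'E'
import numpy as np,cv2
from workcell import *
from scipy.spatial.transform import Rotation as Ro
def cam(n):
    c=camera_params(n);R=cv2.Rodrigues(np.array(c['rvec']))[0];return c,R,np.array(c['tvec'])
def ray(n,u,v,z):
    c,R,t=cam(n);o=-R.T@t;d=R.T@np.array([(u-c['cx'])/c['fx'],(v-c['cy'])/c['fy'],1.]);return o+d*(z-o[2])/d[2]
def proj(n,P):
    c,R,t=cam(n);p=R@np.array(P)+t;return p[0]/p[2]*c['fx']+c['cx'],p[1]/p[2]*c['fy']+c['cy'],p[2]
def cloud(n,d):
    c,R,t=cam(n);v,u=np.mgrid[:480,:640];z=d.astype(float)
    P=np.stack([(u-c['cx'])/c['fx']*z,(v-c['cy'])/c['fy']*z,z],-1)
    W=(P-t)@R;W[d<=0]=np.nan;return W
def crop(p,u0,u1,v0,v1,f,name):
    im=cv2.resize(p[v0:v1,u0:u1,::-1],None,fx=f,fy=f,interpolation=cv2.INTER_CUBIC);cv2.imwrite('pics/'+name,im)
E
python3 - <<'E'
from h import *
for n in("top","side"):
    print(n,proj(n,[.153,.606,.215]),proj(n,[0,0,0]),proj(n,[.5,0,0]),proj(n,[.5,.2,0]))
p=cv2.imread('pics/top0.png')[:,:,::-1]
crop(p,125,415,170,345,2.7,'c0.png')
d=np.load('pics/top0.npy');W=cloud('top',d)
for u,v in[(180,300),(270,245),(223,275),(253,283),(285,280),(372,295),(365,240),(365,285),(360,205),(310,260)]:print(u,v,W[v,u].round(4))
E
```

```text
top (np.float64(52.058675649049576), np.float64(485.0456206667257), np.float64(0.8182849269619069)) (np.float64(383.6959773373478), np.float64(521.1510147923552), np.float64(1.0166245640462819)) (np.float64(374.53034753535087), np.float64(288.02157868186436), np.float64(1.1009681491242818)) (np.float64(288.5185559241067), np.float64(289.31578067291656), np.float64(1.096917142140865))
side (np.float64(11.077821679249212), np.float64(135.2537225002395), np.float64(0.878866421623871)) (np.float64(12.997845540628248), np.float64(501.77038044785195), np.float64(0.5480290019117046)) (np.float64(335.2032553679253), np.float64(322.1352675614807), np.float64(0.7852795420875262)) (np.float64(275.39814346666014), np.float64(261.6396219510094), np.float64(0.9133600734537729))
180 300 [0.479  0.4484 0.0048]
270 245 [0.6042 0.2425 0.0029]
223 275 [0.5317 0.3459 0.0367]
253 283 [0.5137 0.2797 0.0251]
285 280 [0.5189 0.2069 0.0314]
372 295 [0.4795 0.0183 0.0783]
365 240 [0.6082 0.0225 0.0315]
365 285 [0.5047 0.0266 0.0337]
360 205 [0.696  0.0286 0.012 ]
310 260 [ 0.5679  0.1491 -0.0007]
```

View pics/c0.png

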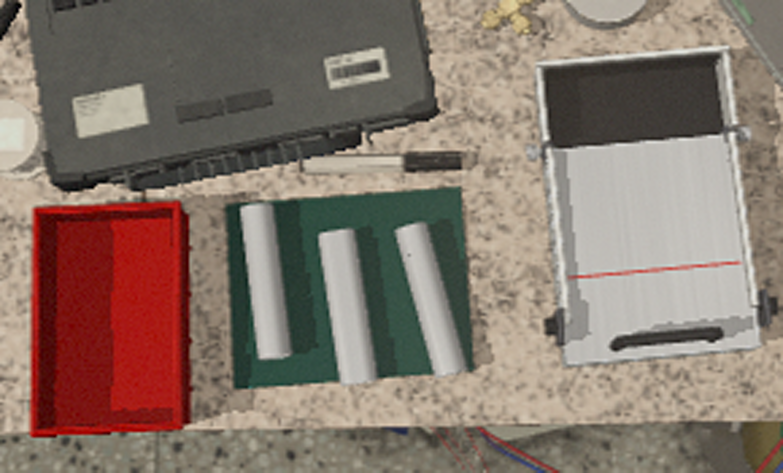

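```bash
python3 - <<'E'
from h import *
import workcell
print(tcp_to_grasp if 'tcp_to_grasp' in globals() else [x for x in dir(workcell) if x[0]!='_'])
s=get_state();R=Ro.from_euler('xyz',s['eef_rot']).as_matrix();print(R.round(4))
p=cv2.imread('pics/top0.png');hsv=cv2.cvtColor(p,cv2.COLOR_BGR2HSV)
W=cloud('top',np.load('pics/top0.npy'))
# tubes
m=((hsv[...,1]<60)&(hsv[...,2]>105)).astype(np.uint8);m[:,:208]=0;m[:,299:]=0;m[:243]=0;m[313:]=0
cs,_=cv2.findContours(m,cv2.RETR_EXTERNAL,cv2.CHAIN_APPROX_NONE)
for c in cs:
    if cv2.contourArea(c)<300:continue
    r=cv2.minAreaRect(c);b=cv2.boxPoints(r);x,y,w,h=cv2.boundingRect(c)
    mm=np.zeros(m.shape,np.uint8);cv2.drawContours(mm,[c],-1,1,-1);z=W[...,2][cv2.erode(mm,np.ones((3,3)))>0]
    zz=.018;g=np.array([ray('top',u,v,zz) for u,v in b])
    L=[np.linalg.norm(g[i]-g[(i+1)%4]) for i in range(2)];e=g[1]-g[0] if L[0]>L[1] else g[2]-g[1]
    print('tube',r[0],'ctr',g.mean(0).round(4),'L,w',np.round(L,4),'ang',np.degrees(np.arctan2(e[1],e[0])).round(1),'z pct',np.nanpercentile(z,[5,50,90,95]).round(4))
# red
red=((hsv[...,1]>120)&((hsv[...,0]<8)|(hsv[...,0]>172))).astype(np.uint8)
v,u=np.nonzero(red[260:280,328:408]);v+=260;u+=328
f=np.polyfit(u,v,1);print('line',u.min(),u.max(),f)
for uu in(u.min(),u.max()):print(ray('top',uu,np.polyval(f,uu),.032).round(4))
mb=red.copy();mb[:,:125]=0;mb[:,205:]=0;mb[:235]=0;mb[340:]=0
c=max(cv2.findContours(mb,cv2.RETR_EXTERNAL,cv2.CHAIN_APPROX_NONE)[0],key=cv2.contourArea)
b=cv2.boxPoints(cv2.minAreaRect(c));g=np.array([ray('top',u,v,.05) for u,v in b]);print('bin',b.tolist(),g.round(4),g.mean(0).round(4))
mk=(hsv[...,2]<60).astype(np.uint8);mk[:,:345]=0;mk[:,395:]=0;mk[:288]=0;mk[302:]=0
c=max(cv2.findContours(mk,cv2.RETR_EXTERNAL,cv2.CHAIN_APPROX_NONE)[0],key=cv2.contourArea)
r=cv2.minAreaRect(c);print('handle',r,[ray('top',u,v,.07).round(4) for u,v in cv2.boxPoints(r)],ray('top',*r[0],.07).round(4))
for u,v in[(435,262),(436,301),(286,230),(205,225),(255,215),(140,235)]:print(u,v,W[v,u].round(3))
E
```

```text
0.0187
[[-3.000e-04  2.453e-01  9.695e-01]
 [-1.100e-03  9.695e-01 -2.453e-01]
 [-1.000e+00 -1.200e-03 -0.000e+00]]
tube (267.5, 282.0) ctr [0.5168 0.2473 0.018 ] L,w [0.137  0.1407] ang -90.8 z pct [0.0025 0.0262 0.0313 0.0323]
tube (222.0, 272.5) ctr [0.5401 0.3513 0.018 ] L,w [0.0645 0.1356] ang -179.4 z pct [0.0251 0.0299 0.0329 0.0337]
line 337 397 [-9.10280094e-02  3.02923910e+02]
[0.5347 0.0889 0.032 ]
[ 0.5452 -0.0482  0.032 ]
bin [[136.0, 244.0], [195.0, 244.0], [195.0, 331.0], [136.0, 331.0]] [[0.6026 0.5386 0.05  ]
 [0.6009 0.4073 0.05  ]
 [0.4091 0.4026 0.05  ]
 [0.4112 0.5299 0.05  ]] [0.5059 0.4696 0.05  ]
handle ((371.4708251953125, 295.1596374511719), (4.497793197631836, 39.4553337097168), 85.10090637207031) [array([0.4815, 0.0614, 0.07  ]), array([ 0.4875, -0.0246,  0.07  ]), array([ 0.4777, -0.025 ,  0.07  ]), array([0.4718, 0.0608, 0.07  ])] [0.4796 0.0182 0.07  ]
435 262 [ 0.559 -0.145  0.001]
436 301 [ 0.467 -0.133  0.03 ]
286 230 [0.638 0.204 0.013]
205 225 [0.649 0.39  0.029]
255 215 [0.67  0.275 0.032]
140 235 [ 0.633  0.548 -0.001]
```

```bash
python3 - <<'E'
from h import *
g=np.array([ray('top',u,v,.05) for u,v in[(137.2,247),(191.7,244.8),(194.3,328),(136.9,331)]]);print('bin',g.round(4),g.mean(0))
p=cv2.imread('pics/top0.png');hsv=cv2.cvtColor(p,cv2.COLOR_BGR2HSV)
W=cloud('top',np.load('pics/top0.npy'))
m=((hsv[...,1]<50)&(hsv[...,2]>90)&(W[...,2]>.014)).astype(np.uint8);m[:,:208]=0;m[:,300:]=0;m[:243]=0;m[315:]=0
m=cv2.morphologyEx(m,cv2.MORPH_OPEN,np.ones((3,3),np.uint8))
n,l,st,_=cv2.connectedComponentsWithStats(m)
for i in range(1,n):
    if st[i,4]<200:continue
    c=cv2.findContours((l==i).astype(np.uint8),cv2.RETR_EXTERNAL,cv2.CHAIN_APPROX_NONE)[0][0]
    r=cv2.minAreaRect(c);zz=.020;g=np.array([ray('top',u,v,zz) for u,v in cv2.boxPoints(r)])
    L=[np.linalg.norm(g[k]-g[(k+1)%4]) for k in range(2)];e=g[1]-g[0] if L[0]>L[1] else g[2]-g[1]
    Q=W[l==i];ctr=np.median(Q,0)
    print(r[0],'ctr',g.mean(0).round(4),'L',np.round(L,4),'ang',np.degrees(np.arctan(e[1]/e[0])).round(1),'mean cloud',Q.mean(0).round(4),'z',np.percentile(Q[:,2],[50,80,95]).round(4))
pp,_=capture('side');crop(pp,160,470,160,350,2.5,'s1.png')
E
```

```text
bin [[0.5958 0.5356 0.05  ]
 [0.5992 0.4146 0.05  ]
 [0.4155 0.4042 0.05  ]
 [0.4112 0.528  0.05  ]] [0.50541097 0.470613   0.05      ]
(222.66925048828125, 273.3538818359375) ctr [0.5378 0.3495 0.02  ] L [0.0278 0.1316] ang 7.8 mean cloud [0.5362 0.348  0.0285] z [0.029  0.0315 0.0336]
(283.8295593261719, 280.186279296875) ctr [0.5201 0.2102 0.02  ] L [0.0281 0.1309] ang 14.9 mean cloud [0.5189 0.2098 0.0282] z [0.0289 0.0311 0.0332]
(253.09246826171875, 283.10113525390625) ctr [0.5145 0.2801 0.02  ] L [0.0317 0.1305] ang 8.8 mean cloud [0.514  0.2797 0.0236] z [0.0241 0.0261 0.0277]
```

View pics/s1.png

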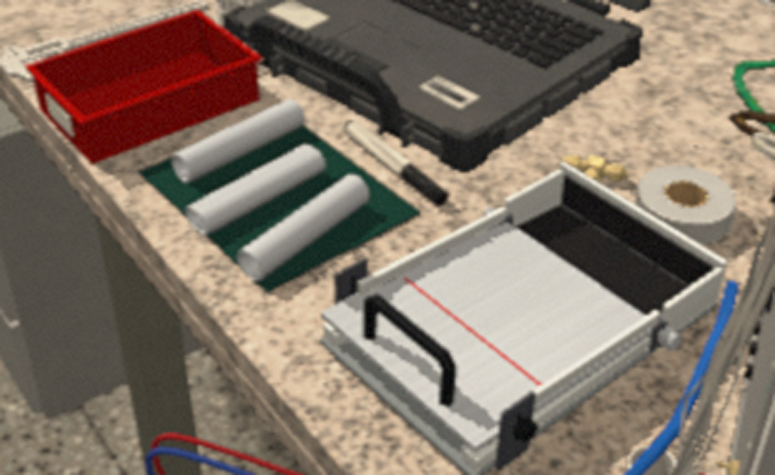

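```bash
cat > g.py <<'E'
from h import *
import sys
def plan(x,y,z,yaw,show=True):
    s=get_state();R=Ro.from_euler('xyz',s['eef_rot']).as_matrix()
    d=R.T@(np.array([x,y,z])-s['eef_pos'])
    cur=np.degrees(np.arctan2(R[1,1],R[0,1]));dy=(yaw-cur+90)%180-90
    if len(sys.argv)>5: dy=yaw-cur
    print('t',round(s['time'],2),'pos',s['eef_pos'].round(4),'jawyaw',cur.round(2),'q',s['q'].round(2),'w',round(s['width']*92,1),'F',s['ft_force'].round(1))
    print('shift',(d/.4).round(4),'spin',round(-dy/180,4), 'mm',(d*1e3).round(1),'deg',round(-dy,1))
if __name__=='__main__': plan(*map(float,sys.argv[1:5]))
E
python3 g.py .48 .017 .14 4.4
```

```text
t 0.15 pos [0.1532 0.6056 0.214 ] jawyaw 75.8 q [ 1.32  0.35  1.63 -0.    1.16 -0.  ] w 92.1 F [ 0.5 -0.3  0.1]
shift [ 0.1864 -1.2259  1.1529] spin 0.3967 mm [  74.6 -490.4  461.2] deg 71.4
```

>>> {"name": "apply_moves", "arguments": {"motion": [0, -0.65, 0.6, 0.22, 0, 0, -0.65, 0.6, 0.22, 0, 0, -0.65, 0.6, 0.22, 0, 0, -0.65, 0.6, 0.22, 0, 0, -0.65, 0.6, 0.22, 0, 0, -0.65, 0.6, 0.22, 0, 0, -0.65, 0.6, 0.22, 0, 0, -0.65, 0.6, 0.22, 0, 0, -0.65, 0.6, 0.22, 0, 0, -0.65, 0.6, 0.22, 0], "force": 30}}

```text
time: 0.98
eef_pos: [0.3232, 0.2913, 0.2142]
eef_rot: [-0.651, 1.569, -1.593]
ft_force: [0.3, 0.6, 0.6]
width: 0.499
```

```bash
python3 g.py .48 .017 .12 4.4
```

```text
t 0.98 pos [0.3232 0.2913 0.2142] jawyaw 36.03 q [ 0.73  0.05  2.02 -0.    1.07  0.1 ] w 45.9 F [0.3 0.6 0.6]
shift [ 0.2371 -0.0859  0.7847] spin 0.1757 mm [ 94.8 -34.4 313.9] deg 31.6
```

>>> {"name": "apply_moves", "arguments": {"motion": [0.237, -0.086, 0.785, 0.176, 0, 0.237, -0.086, 0.785, 0.176, 0, 0.237, -0.086, 0.785, 0.176, 0, 0.237, -0.086, 0.785, 0.176, 0, 0.237, -0.086, 0.785, 0.176, 0, 0.237, -0.086, 0.785, 0.176, 0, 0.237, -0.086, 0.785, 0.176, 0, 0.237, -0.086, 0.785, 0.176, 0, 0.237, -0.086, 0.785, 0.176, 0, 0.237, -0.086, 0.785, 0.176, 0]}}

```text
time: 1.82
eef_pos: [0.4803, 0.0157, 0.1191]
eef_rot: [-0.727, 1.568, -2.225]
ft_force: [-0.8, 0.1, -0.5]
width: 0.497
```

```bash
python3 g.py .4795 .017 .053 4.4; python3 - <<'E'
from h import *
p,_=capture('top');crop(p,280,460,170,345,3.3,'c2.png')
p,_=capture('side');crop(p,240,500,150,370,2.7,'s2.png')
E
```

```text
t 1.82 pos [0.4803 0.0157 0.1191] jawyaw 4.14 q [ 0.03  0.25  2.02 -0.    0.87 -0.04] w 45.7 F [-0.8  0.1 -0.5]
shift [ 0.1654 -0.0016 -0.0037] spin -0.0014 mm [66.1 -0.6 -1.5] deg -0.3
```

View pics/s2.png

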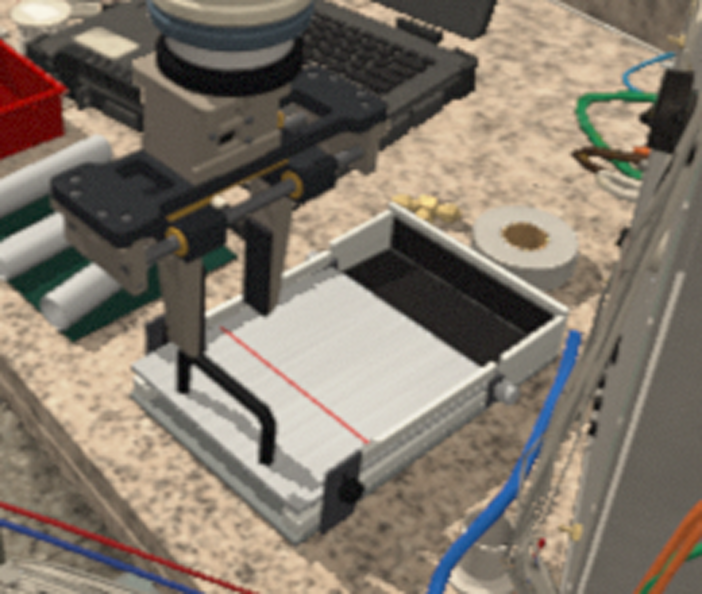

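>>> {"name": "apply_moves", "arguments": {"motion": [0.1, 0, -0.004, 0, 0, 0.165, 0, -0.004, 0, 0, 0.165, 0, -0.004, 0, 0, 0.165, 0, -0.004, 0, 0, 0.165, 0, -0.004, 0, 1, 0.165, 0, -0.004, 0, 1, 0.165, 0, -0.004, 0, 1, 0.165, 0, -0.004, 0, 1, 0.165, 0, -0.004, 0, 1, 0.165, 0, -0.004, 0, 1], "force": 35}}

```text
time: 2.75
eef_pos: [0.4803, 0.019, 0.0545]
eef_rot: [0.423, 1.569, -1.072]
ft_force: [-1.2, 0.0, 2.5]
width: 0.099
```

```bash
python3 g.py .4871 .017 .079 4.4; python3 - <<'E'
from h import *
p,_=capture('side');crop(p,240,500,150,370,2.7,'s3.png')
E
```

```text
t 2.75 pos [0.4803 0.019  0.0545] jawyaw 4.31 q [ 0.04  0.36  2.07 -0.    0.71 -0.04] w 9.1 F [-1.2  0.   2.5]
shift [-0.0613  0.0167  0.0064] spin -0.0005 mm [-24.5   6.7   2.6] deg -0.1
```

View pics/s3.png

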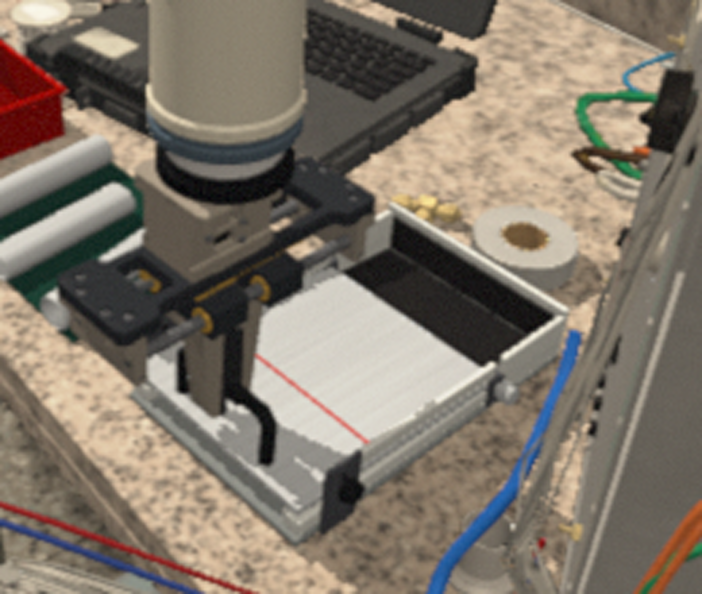

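>>> {"name": "apply_moves", "arguments": {"motion": [-0.008, 0.003, 0, 0, 1, -0.016, 0.005, 0, 0, 1, -0.024, 0.007, 0, 0, 1, -0.032, 0.01, 0, 0, 1, -0.04, 0.012, 0, 0, 1, -0.048, 0.015, 0, 0, 1, -0.056, 0.017, 0, 0, 1, -0.063, 0.019, 0, 0, 1, -0.067, 0.019, 0, 0, 1, -0.067, 0.019, 0, 0, 1]}}

```text
time: 3.63
eef_pos: [0.4862, 0.0195, 0.0785]
eef_rot: [-0.998, 1.567, -2.494]
ft_force: [10.1, -0.6, -45.1]
width: 0.095
```

```bash
python3 g.py .4871 .017 .079 4.4; python3 - <<'E'
from h import *
p,_=capture('side');crop(p,240,500,150,370,2.7,'s4.png')
E
```

```text
t 3.63 pos [0.4862 0.0195 0.0785] jawyaw 4.31 q [ 0.04  0.33  2.04 -0.    0.78 -0.03] w 8.7 F [ 10.1  -0.6 -45.1]
shift [-0.0013  0.0019  0.0063] spin -0.0005 mm [-0.5  0.8  2.5] deg -0.1
```

View pics/s4.png

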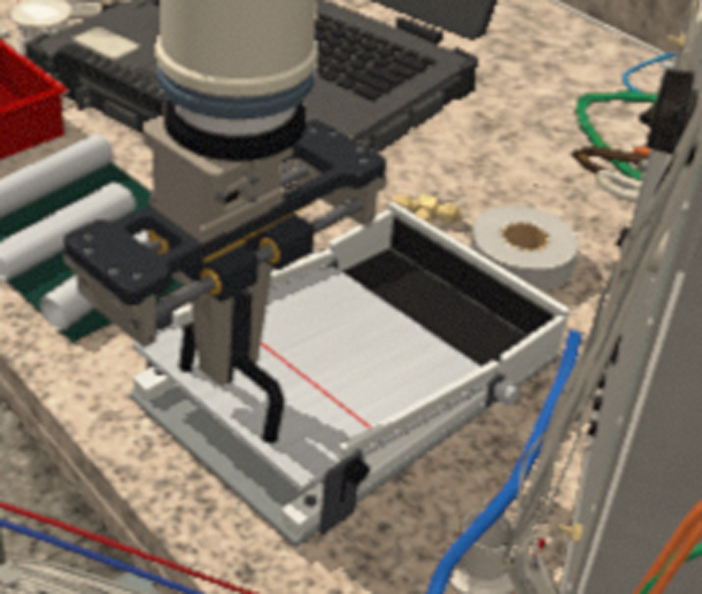

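>>> {"name": "apply_moves", "arguments": {"motion": [0, 0, 0, 0, 1, 0, 0, 0, 0, 0, 0, 0, 0, 0, 0, 0, 0, 0, 0, 0, -0.1, 0, 0, 0, 0, -0.2, 0, 0, 0, 0, -0.25, 0, 0, 0, 0, -0.25, -0.1, -0.2, -0.2, 0, -0.25, -0.1, -0.4, -0.3, 0, -0.25, -0.1, -0.45, -0.42, 0]}}

```text
time: 4.52
eef_pos: [0.4452, 0.1371, 0.1797]
eef_rot: [-1.043, 1.569, -2.16]
ft_force: [0.9, -0.6, -0.6]
width: 0.502
```

```bash
python3 g.py .5195 .210 .11 104.9; python3 - <<'E'
from h import *
p,d=capture('top');crop(p,280,460,170,345,3.3,'c5.png')
W=cloud('top',d)
# plate tilt from depth
hx=np.array([.997,.0766]);
P=W[225:290,335:400].reshape(-1,3);P=P[~np.isnan(P[:,0])]
o=np.array([.5397,.0203])+.112*hx
s=(P[:,:2]-o)@hx;k=(s>-.10)&(s<-.01)&(P[:,2]<.08)
A=np.c_[s[k],np.ones(k.sum())];f,_,_,_=np.linalg.lstsq(A,P[k,2],rcond=None);print('slope',f)
p,_=capture('side');crop(p,240,500,150,370,2.7,'s5.png')
E
```

```text
t 4.52 pos [0.4452 0.1371 0.1797] jawyaw 26.0 q [ 0.3   0.15  2.   -0.    1.   -0.16] w 46.2 F [ 0.9 -0.6 -0.6]
shift [ 0.1738  0.2471 -0.0826] spin -0.4383 mm [ 69.5  98.8 -33. ] deg -78.9
slope [-0.14604942  0.03197893]
```

View pics/c5.png

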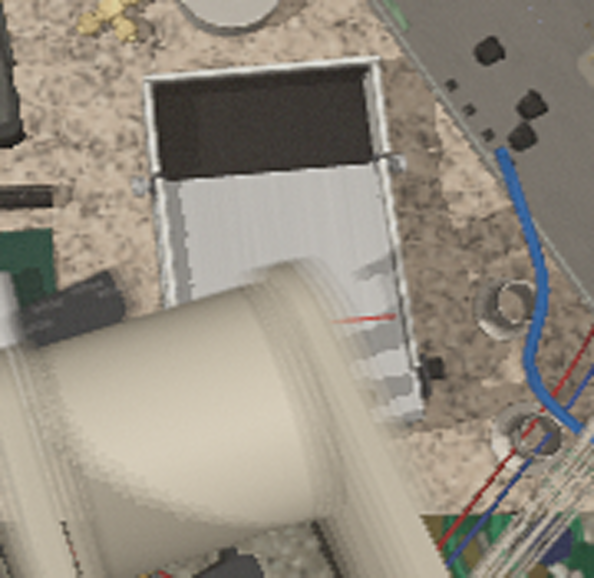

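View pics/s5.png

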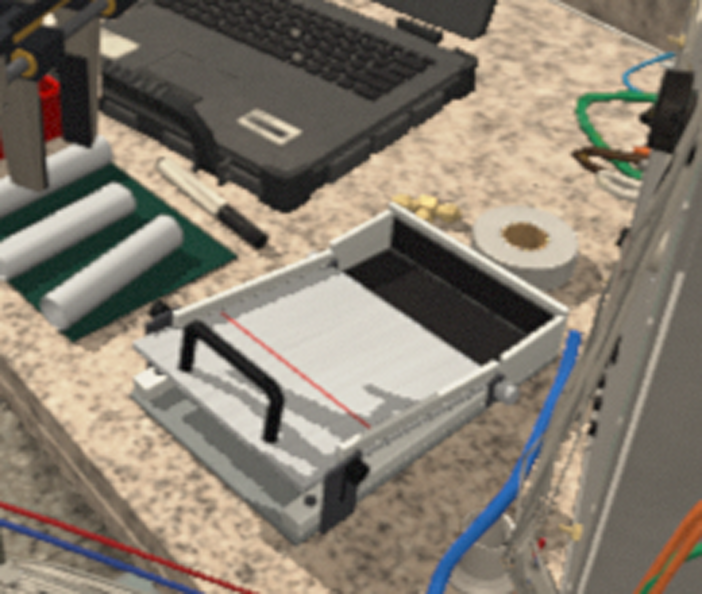

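>>> {"name": "apply_moves", "arguments": {"motion": [0.174, 0.247, -0.083, -0.438, 0, 0.174, 0.247, -0.083, -0.438, 0, 0.174, 0.247, -0.083, -0.438, 0, 0.174, 0.247, -0.083, -0.438, 0, 0.174, 0.247, -0.083, -0.438, 0, 0.174, 0.247, -0.083, -0.438, 0, 0.174, 0.247, -0.083, -0.438, 0, 0.174, 0.247, -0.083, -0.438, 0, 0.174, 0.247, -0.083, -0.438, 0, 0.174, 0.247, -0.083, -0.438, 0], "force": 20}}

```text
time: 5.45
eef_pos: [0.5186, 0.2138, 0.11]
eef_rot: [-2.852, 1.569, -2.717]
ft_force: [0.0, 0.2, -0.8]
width: 0.496
```

```bash
python3 g.py .5195 .210 .011 104.9; python3 - <<'E'
from h import *
p,_=capture('side');crop(p,180,440,150,370,2.7,'s6.png')
E
```

```text
t 5.45 pos [0.5186 0.2138 0.11  ] jawyaw 97.71 q [ 0.39  0.38  1.86 -0.    0.9  -1.32] w 45.7 F [ 0.   0.2 -0.8]
shift [ 0.2475 -0.0096  0.0013] spin -0.04 mm [99.  -3.8  0.5] deg -7.2
```

View pics/s6.png

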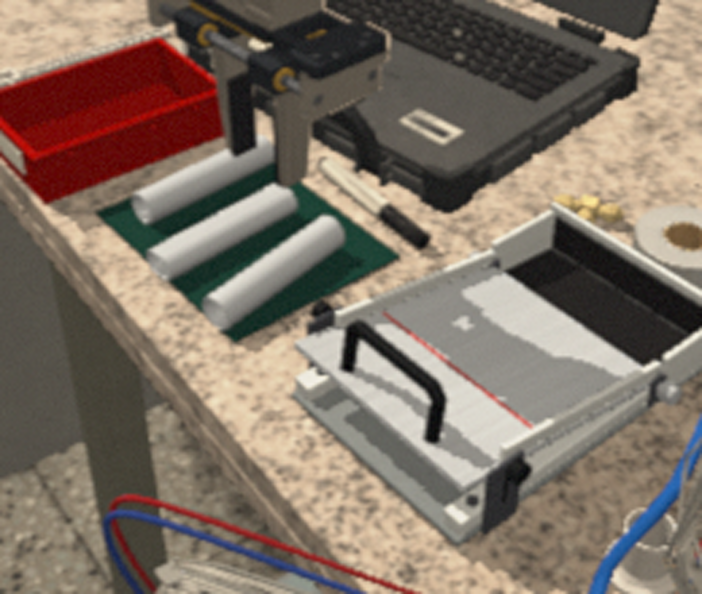

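>>> {"name": "apply_moves", "arguments": {"motion": [0.05, -0.01, 0.001, -0.04, 0, 0.12, -0.01, 0.001, -0.04, 0, 0.18, -0.01, 0.001, -0.04, 0, 0.23, -0.01, 0.001, -0.04, 0, 0.2475, -0.01, 0.001, -0.04, 0, 0.2475, -0.01, 0.001, -0.04, 0, 0.2475, -0.01, 0.001, -0.04, 0.2, 0.2475, -0.01, 0.001, -0.04, 1, 0.2475, -0.01, 0.001, -0.04, 1, 0.2475, -0.01, 0.001, -0.04, 1]}}

```text
time: 6.33
eef_pos: [0.5205, 0.2102, 0.0124]
eef_rot: [-0.132, 1.57, 0.137]
ft_force: [-0.2, -1.3, 4.8]
width: 0.299
```

```bash
python3 g.py .5195 .210 .13 104.9; python3 - <<'E'
from h import *
p,_=capture('side');crop(p,180,440,150,370,2.7,'s7.png')
E
```

```text
t 6.33 pos [0.5205 0.2102 0.0124] jawyaw 105.43 q [ 0.38  0.52  1.91 -0.    0.71 -1.46] w 27.6 F [-0.2 -1.3  4.8]
shift [-2.941e-01  2.000e-04 -2.300e-03] spin 0.0029 mm [-1.176e+02  1.000e-01 -9.000e-01] deg 0.5
```

View pics/s7.png

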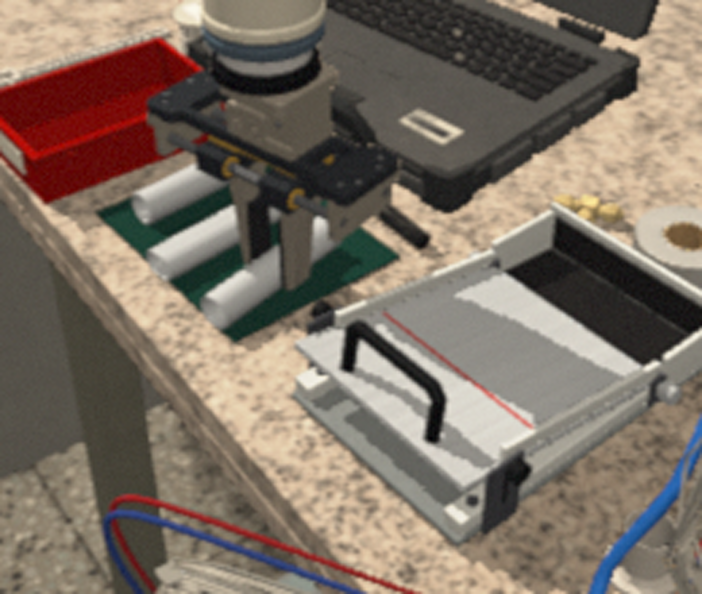

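```bash
python3 g.py .548 .021 .12 4.4 1
```

```text
t 6.38 pos [0.5205 0.2102 0.0123] jawyaw 105.44 q [ 0.38  0.52  1.91 -0.    0.71 -1.46] w 27.3 F [-0.3  0.   7.4]
shift [-0.2692 -0.4742 -0.0593] spin 0.5613 mm [-107.7 -189.7  -23.7] deg 101.0
```

>>> {"name": "apply_moves", "arguments": {"motion": [-0.1, 0, 0, 0, 1, -0.2, 0, 0, 0, 1, -0.27, 0, 0, 0.04, 1, -0.27, -0.1, -0.01, 0.08, 1, -0.27, -0.18, -0.02, 0.12, 1, -0.27, -0.25, -0.03, 0.16, 1, -0.27, -0.32, -0.04, 0.2, 1, -0.27, -0.38, -0.05, 0.24, 1, -0.27, -0.44, -0.055, 0.28, 1, -0.27, -0.474, -0.06, 0.32, 1]}}

```text
time: 7.22
eef_pos: [0.5479, 0.0188, 0.1207]
eef_rot: [0.432, 1.57, -0.306]
ft_force: [0.4, 0.5, -2.0]
width: 0.296
```

```bash
python3 g.py .548 .021 .11 4.4 1
```

```text
t 7.22 pos [0.5479 0.0188 0.1207] jawyaw 47.73 q [ 0.03  0.35  1.88 -0.    0.91 -0.8 ] w 27.2 F [ 0.4  0.5 -2. ]
shift [ 0.0268  0.0041 -0.0035] spin 0.2407 mm [10.7  1.6 -1.4] deg 43.3
```

>>> {"name": "apply_moves", "arguments": {"motion": [0, 0.004, -0.003, 0.04, 1, 0, 0.004, -0.003, 0.08, 1, 0, 0.004, -0.003, 0.12, 1, 0, 0.004, -0.003, 0.16, 1, 0, 0.004, -0.003, 0.2, 1, 0, 0.004, -0.003, 0.241, 1, 0, 0.004, -0.003, 0.241, 1, 0, 0.004, -0.003, 0.241, 1, 0, 0.004, -0.003, 0.241, 1, 0, 0.004, -0.003, 0.241, 1]}}

```text
time: 8.05
eef_pos: [0.548, 0.0208, 0.1208]
eef_rot: [1.168, 1.57, -0.324]
ft_force: [0.4, -0.2, -1.1]
width: 0.299
```

```bash
python3 g.py .548 .021 .0575 4.4 1;  python3 - <<'E'
from h import *
p,_=capture('side');crop(p,240,500,150,370,2.7,'s8.png')
p,_=capture('top');crop(p,280,460,170,345,3.3,'c8.png')
E
```

```text
t 8.05 pos [0.548  0.0208 0.1208] jawyaw 4.52 q [ 0.04  0.35  1.88 -0.    0.91 -0.04] w 27.5 F [ 0.4 -0.2 -1.1]
shift [ 0.1582 -0.0002 -0.0005] spin 0.0006 mm [63.3 -0.1 -0.2] deg 0.1
```

View pics/s8.png

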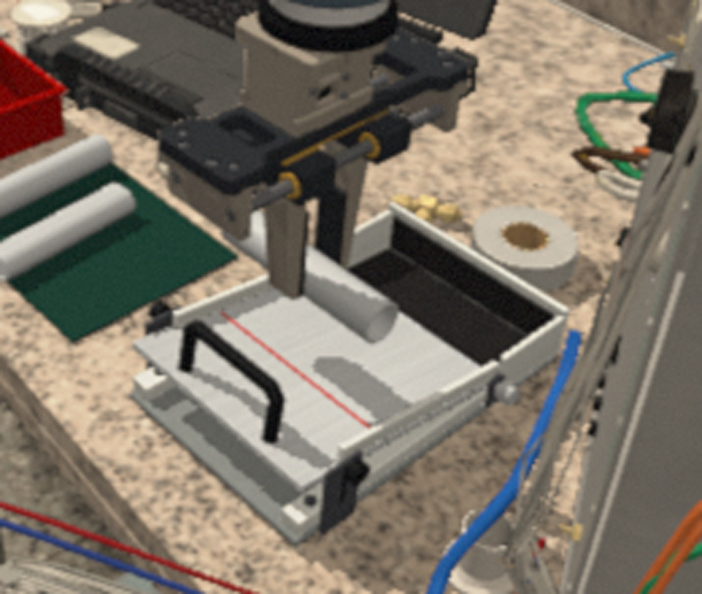

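View pics/c8.png

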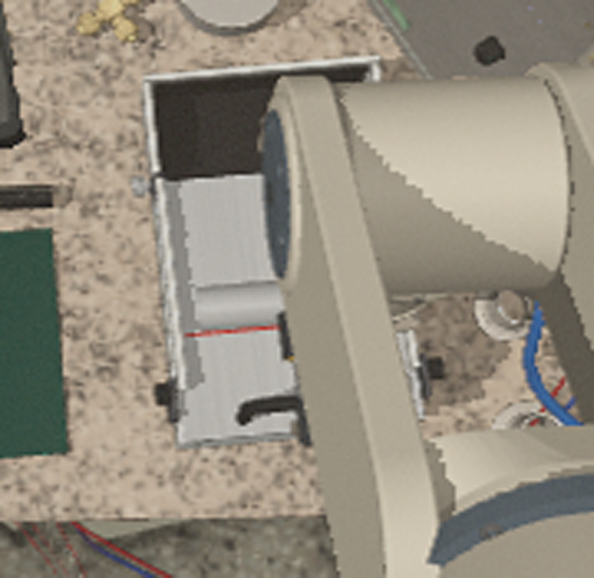

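```bash
python3 - <<'E'
from h import *
print(ray('top',339.7,261.5,.126))
hx=np.array([.997,.0766]);hy=np.array([-.0766,.997])
o=np.array([.5416,.0205])
print((ray('top',339.7,261.5,.126)[:2]-o)@hy)
print([ray('top',u,v,.042) for u,v in[(334.5,270.5),(402,264.5)]])
E
```

```text
[0.54699447 0.09001255 0.126     ]
0.06889079101300313
[array([0.53764022, 0.09523324, 0.042     ]), array([ 0.54906673, -0.05775593,  0.042     ])]
```

>>> {"name": "apply_moves", "arguments": {"motion": [0.04, 0, 0.01, 0, 1, 0.08, 0, 0.01, 0, 1, 0.11, 0, 0.01, 0, 1, 0.13, 0, 0.01, 0, 1, 0.14, 0, 0.01, 0, 1, 0.15, 0, 0.01, 0, 1, 0.155, 0, 0.01, 0, 1, 0.157, 0, 0.01, 0, 1, 0.157, 0, 0.01, 0, 1, 0.157, 0, 0.01, 0, 1]}}

```text
time: 8.98
eef_pos: [0.5488, 0.0169, 0.0583]
eef_rot: [1.3, 1.569, -0.193]
ft_force: [-0.4, -0.0, -1.5]
width: 0.296
```

```bash
python3 g.py .548 .017 .0575 4.4 1;  python3 - <<'E'
from h import *
p,_=capture('side');crop(p,240,500,150,370,2.7,'s9.png')
E
```

```text
t 8.98 pos [0.5488 0.0169 0.0583] jawyaw 4.45 q [ 0.03  0.44  1.92 -0.    0.78 -0.05] w 27.3 F [-0.4 -0.  -1.5]
shift [ 0.0021 -0.0018 -0.0005] spin 0.0003 mm [ 0.8 -0.7 -0.2] deg 0.1
```

View pics/s9.png

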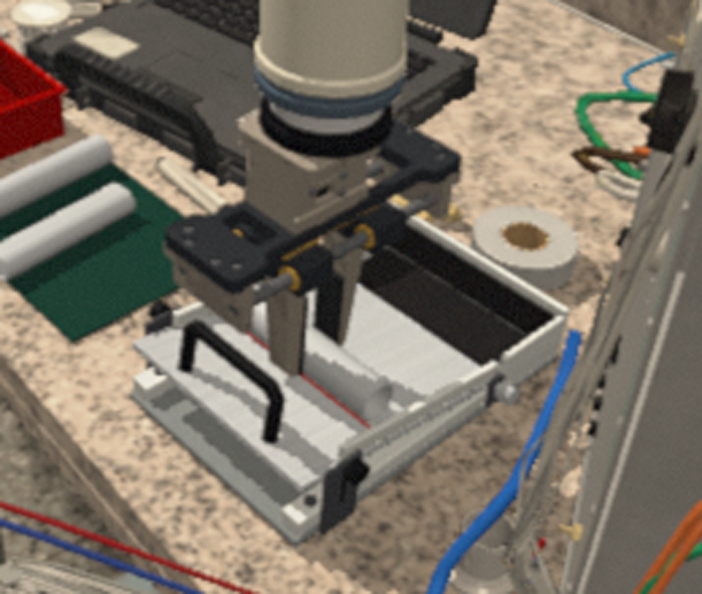

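>>> {"name": "apply_moves", "arguments": {"motion": [0.003, 0, 0, 0, 1, 0.005, 0, 0, 0, 1, 0.005, 0, 0, 0, 1, 0.003, 0, 0, 0, 0, -0.1, 0, 0, 0, -0.1, -0.2, 0, 0, 0, -0.1, -0.28, 0, 0, 0, -0.1, -0.28, 0, 0, 0, 0, -0.28, 0, 0, 0, 0, -0.28, 0, 0, 0, 0]}}

```text
time: 9.87
eef_pos: [0.5482, 0.0169, 0.1701]
eef_rot: [1.285, 1.569, -0.208]
ft_force: [-0.3, 0.8, -1.2]
width: 0.5
```

```bash
python3 g.py .514 .28 .12 98.8 1;  python3 - <<'E'
from h import *
p,_=capture('side');crop(p,240,500,150,370,2.7,'s10.png')
E
```

```text
t 9.87 pos [0.5482 0.0169 0.1701] jawyaw 4.45 q [ 0.03  0.28  1.84 -0.    1.01 -0.05] w 46.0 F [-0.3  0.8 -1.2]
shift [ 0.1248 -0.0344 -0.6625] spin -0.5241 mm [  49.9  -13.8 -265. ] deg -94.3
```

View pics/s10.png

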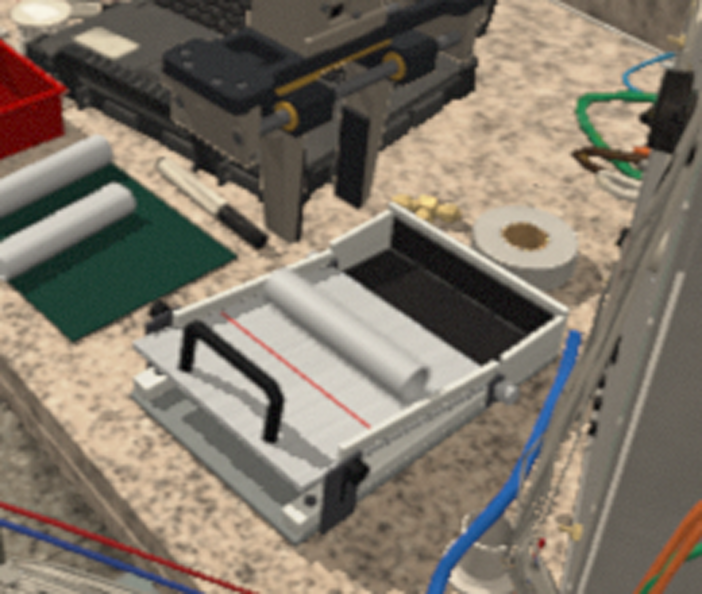

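>>> {"name": "apply_moves", "arguments": {"motion": [0.02, -0.003, -0.1, -0.04, 0, 0.04, -0.006, -0.2, -0.08, 0, 0.06, -0.01, -0.3, -0.12, 0, 0.08, -0.02, -0.4, -0.16, 0, 0.1, -0.025, -0.5, -0.2, 0, 0.12, -0.03, -0.58, -0.24, 0, 0.125, -0.034, -0.63, -0.28, 0, 0.125, -0.034, -0.6625, -0.32, 0, 0.125, -0.034, -0.6625, -0.36, 0, 0.125, -0.034, -0.6625, -0.4, 0]}}

```text
time: 10.75
eef_pos: [0.5121, 0.2806, 0.117]
eef_rot: [-2.27, 1.567, -2.505]
ft_force: [1.2, 0.2, -0.0]
width: 0.498
```

```bash
python3 g.py .514 .28 .10 98.8 1;  python3 - <<'E'
from h import *
p,_=capture('side');crop(p,180,500,150,370,2.4,'s11.png')
E
```

```text
t 10.75 pos [0.5121 0.2806 0.117 ] jawyaw 76.53 q [ 0.5   0.4   1.8  -0.    0.94 -0.84] w 45.8 F [ 1.2  0.2 -0. ]
shift [ 0.0426 -0.0002  0.005 ] spin -0.1237 mm [17.  -0.1  2. ] deg -22.3
```

View pics/s11.png

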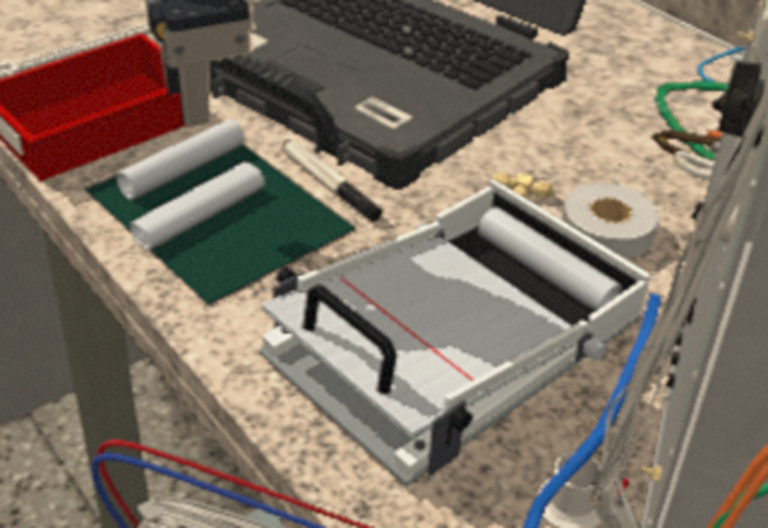

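>>> {"name": "apply_moves", "arguments": {"motion": [0.04, 0, 0.005, -0.04, 0, 0.08, 0, 0.005, -0.08, 0, 0.1, 0, 0.005, -0.124, 0, 0.15, 0, 0.005, -0.124, 0, 0.21, 0, 0.005, -0.124, 0, 0.25, 0, 0.005, -0.124, 0, 0.2675, 0, 0.005, -0.124, 0, 0.2675, 0, 0.005, -0.124, 0, 0.2675, 0, 0.005, -0.124, 0.2, 0.2675, 0, 0.005, -0.124, 0.2]}}

```text
time: 11.63
eef_pos: [0.5143, 0.2795, 0.0107]
eef_rot: [-2.604, 1.568, -2.442]
ft_force: [-0.5, -0.3, -0.4]
width: 0.401
```

```bash
python3 g.py .514 .28 .01 98.8 1;  python3 - <<'E'
from h import *
p,_=capture('side');crop(p,180,440,150,370,2.7,'s12.png')
E
```

```text
t 11.63 pos [0.5143 0.2795 0.0107] jawyaw 99.3 q [ 0.5   0.56  1.85 -0.    0.73 -1.24] w 36.8 F [-0.5 -0.3 -0.4]
shift [ 0.0018  0.0013 -0.0006] spin 0.0028 mm [ 0.7  0.5 -0.2] deg 0.5
```

View pics/s12.png

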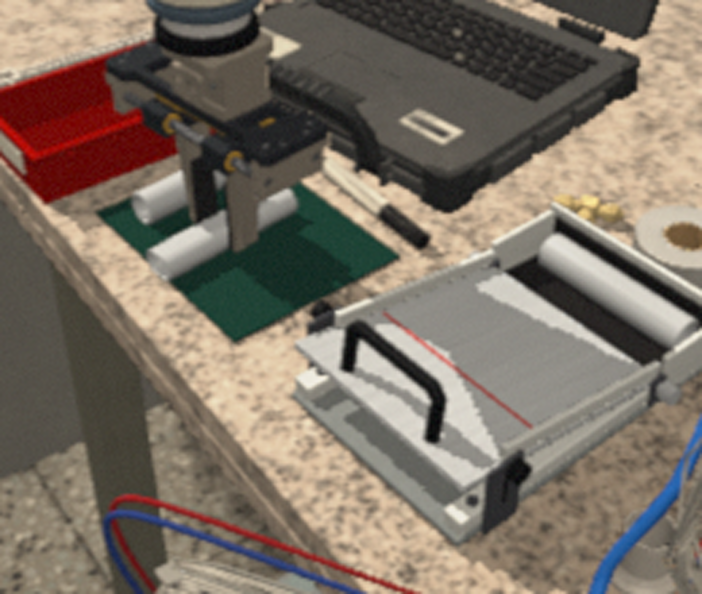

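>>> {"name": "apply_moves", "arguments": {"motion": [0, 0, 0, 0, 1, 0, 0, 0, 0, 1, 0, 0, 0, 0, 1, 0, 0, 0, 0, 1, -0.08, 0, 0, 0, 1, -0.17, 0, 0, 0, 1, -0.25, -0.02, 0, 0.03, 1, -0.275, -0.08, -0.003, 0.07, 1, -0.275, -0.16, -0.006, 0.11, 1, -0.275, -0.25, -0.01, 0.15, 1]}}

```text
time: 12.52
eef_pos: [0.5275, 0.1806, 0.1225]
eef_rot: [-0.013, 1.57, -0.324]
ft_force: [0.0, -0.7, -2.4]
width: 0.333
```

```bash
python3 g.py .547 .018 .12 4.4 1
```

```text
t 12.52 pos [0.5275 0.1806 0.1225] jawyaw 72.18 q [ 0.33  0.36  1.86 -0.    0.92 -0.93] w 30.6 F [ 0.  -0.7 -2.4]
shift [ 0.0066 -0.3722  0.1707] spin 0.3766 mm [   2.6 -148.9   68.3] deg 67.8
```

>>> {"name": "apply_moves", "arguments": {"motion": [0, -0.07, 0.03, 0.04, 1, 0, -0.14, 0.06, 0.08, 1, 0, -0.21, 0.09, 0.12, 1, 0, -0.28, 0.12, 0.16, 1, 0, -0.33, 0.15, 0.2, 1, 0, -0.372, 0.171, 0.24, 1, 0, -0.372, 0.171, 0.28, 1, 0, -0.372, 0.171, 0.32, 1, 0, -0.372, 0.171, 0.36, 1, 0, -0.372, 0.171, 0.377, 1]}}

```text
time: 13.35
eef_pos: [0.5468, 0.0177, 0.1225]
eef_rot: [1.071, 1.57, -0.432]
ft_force: [-0.9, -1.2, -1.5]
width: 0.334
```

```bash
python3 g.py .547 .018 .056 4.4 1; python3 - <<'E'
from h import *
p,_=capture('side');crop(p,240,500,150,370,2.7,'s13.png')
p,_=capture('top');crop(p,280,460,170,345,3.3,'c13.png')
E
```

```text
t 13.35 pos [0.5468 0.0177 0.1225] jawyaw 3.89 q [ 0.03  0.34  1.88 -0.    0.92 -0.04] w 30.7 F [-0.9 -1.2 -1.5]
shift [ 0.1663  0.0003 -0.0007] spin -0.0029 mm [66.5  0.1 -0.3] deg -0.5
```

View pics/s13.png

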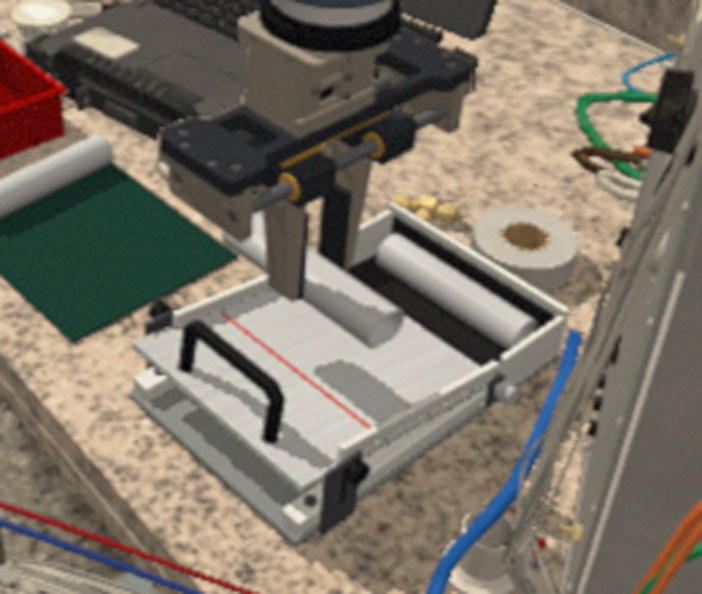

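View pics/c13.png

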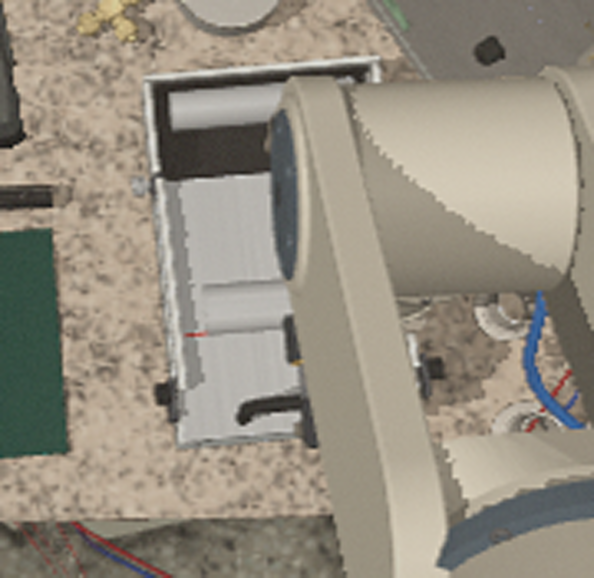

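>>> {"name": "apply_moves", "arguments": {"motion": [0.04, 0, 0, -0.003, 1, 0.08, 0, 0, -0.003, 1, 0.12, 0, 0, -0.003, 1, 0.14, 0, 0, -0.003, 1, 0.15, 0, 0, -0.003, 1, 0.158, 0, 0, -0.003, 1, 0.163, 0, 0, -0.003, 1, 0.167, 0, 0, -0.003, 1, 0.168, 0, 0, -0.003, 1, 0.168, 0, 0, -0.003, 1]}}

```text
time: 14.28
eef_pos: [0.5474, 0.0179, 0.0562]
eef_rot: [1.321, 1.569, -0.166]
ft_force: [-1.5, -0.1, 3.1]
width: 0.336
```

```bash
python3 g.py .547 .018 .055 4.4 1; python3 - <<'E'
from h import *
p,_=capture('side');crop(p,240,500,150,370,2.7,'s14.png')
E
```

```text
t 14.28 pos [0.5474 0.0179 0.0562] jawyaw 4.81 q [ 0.03  0.44  1.92 -0.    0.78 -0.05] w 30.9 F [-1.5 -0.1  3.1]
shift [ 0.0031 -0.001  -0.0002] spin 0.0023 mm [ 1.2 -0.4 -0.1] deg 0.4
```

View pics/s14.png

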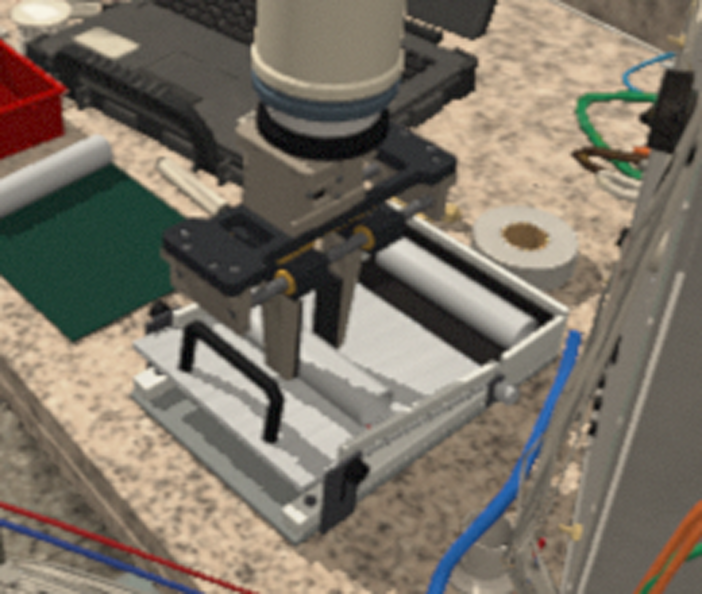

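>>> {"name": "apply_moves", "arguments": {"motion": [0, 0, 0, 0, 0, 0, 0, 0, 0, 0, -0.05, 0, 0, 0, 0, -0.12, 0, 0, 0, 0, -0.12, 0, 0, 0, 0, -0.12, 0, 0, 0, 0, -0.12, 0, 0, 0, 0, -0.12, 0, 0, 0, 0, -0.12, 0, 0, 0, 0, -0.12, 0, 0, 0, 0]}}

```text
time: 15.17
eef_pos: [0.5467, 0.0179, 0.1034]
eef_rot: [0.744, 1.57, -0.743]
ft_force: [-0.3, -0.6, 0.0]
width: 0.497
```

```bash
python3 g.py .547 .018 .055 4.4 1; python3 - <<'E'
from h import *
p,_=capture('side');crop(p,240,500,150,370,2.7,'s15.png')
E
```

```text
t 15.17 pos [0.5467 0.0179 0.1034] jawyaw 4.81 q [ 0.03  0.37  1.9  -0.    0.88 -0.05] w 45.8 F [-0.3 -0.6  0. ]
shift [ 0.1209  0.0006 -0.0002] spin 0.0023 mm [48.4  0.2 -0.1] deg 0.4
```

View pics/s15.png

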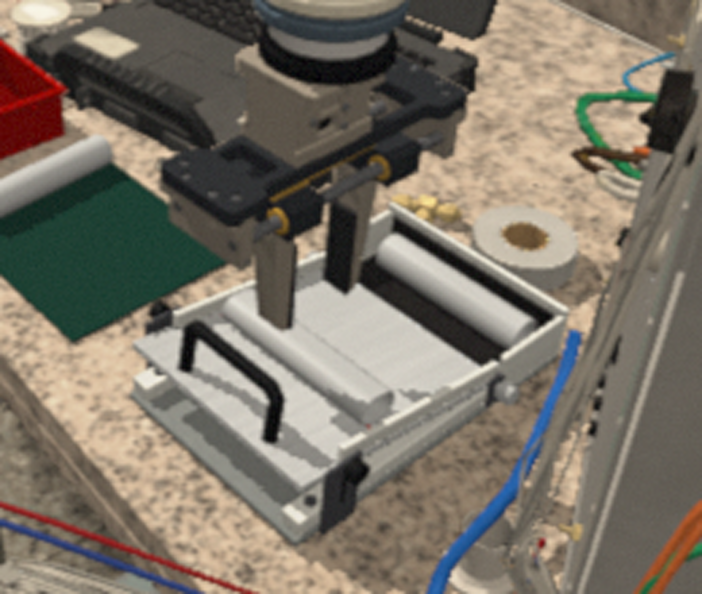

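>>> {"name": "apply_moves", "arguments": {"motion": [0.05, 0, 0, 0, 0, 0.1, 0, 0, 0, 0, 0.117, 0, 0, 0, 0, 0.117, 0, 0, 0, 0, 0.117, 0, 0, 0, 1, 0.117, 0, 0, 0, 1, 0.117, 0, 0, 0, 1, 0.08, 0, 0, 0, 1, 0, 0, 0, 0, 1, -0.1, 0, 0, 0, 1]}}

```text
time: 16.05
eef_pos: [0.545, 0.0179, 0.143]
eef_rot: [-1.538, 1.567, -3.025]
ft_force: [0.6, -0.4, -1.9]
width: 0.331
```

```bash
python3 g.py .505 .4706 .14 92.2 1; python3 - <<'E'
from h import *
p,_=capture('side');crop(p,240,500,150,370,2.7,'s16.png')
E
```

```text
t 16.05 pos [0.545  0.0179 0.143 ] jawyaw 4.81 q [ 0.03  0.31  1.87 -0.    0.96 -0.05] w 30.5 F [ 0.6 -0.4 -1.9]
shift [ 0.0074 -0.0046 -1.1361] spin -0.4855 mm [   3.    -1.9 -454.5] deg -87.4
```

View pics/s16.png

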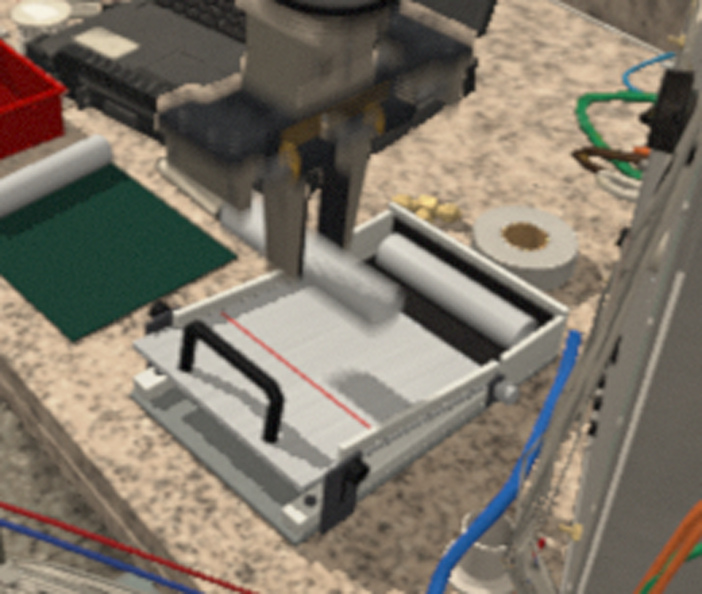

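>>> {"name": "apply_moves", "arguments": {"motion": [0, 0, -0.09, -0.035, 1, 0, 0, -0.18, -0.07, 1, 0, 0, -0.27, -0.105, 1, 0, 0, -0.36, -0.14, 1, 0, 0, -0.45, -0.175, 1, 0, 0, -0.54, -0.21, 1, 0, 0, -0.63, -0.245, 1, 0, 0, -0.72, -0.28, 1, 0, 0, -0.81, -0.315, 1, 0, 0, -0.9, -0.35, 1]}}

```text
time: 16.93
eef_pos: [0.5196, 0.3787, 0.1524]
eef_rot: [0.437, 1.562, 0.056]
ft_force: [1.0, 0.1, -2.1]
width: 0.326
```

```bash
python3 g.py .505 .4706 .12 92.2 1
```

```text
t 16.93 pos [0.5196 0.3787 0.1524] jawyaw 68.13 q [ 0.63  0.44  1.65 -0.01  1.04 -0.56] w 30.0 F [ 1.   0.1 -2.1]
shift [ 0.0807  0.1993 -0.12  ] spin -0.1337 mm [ 32.3  79.7 -48. ] deg -24.1
```

>>> {"name": "apply_moves", "arguments": {"motion": [0.02, 0.05, -0.03, -0.035, 1, 0.04, 0.1, -0.06, -0.07, 1, 0.06, 0.15, -0.09, -0.105, 1, 0.08, 0.199, -0.12, -0.134, 1, 0.08, 0.199, -0.12, -0.134, 1, 0.08, 0.199, -0.12, -0.134, 1, 0.08, 0.199, -0.12, -0.134, 1, 0.08, 0.199, -0.12, -0.134, 1, 0.08, 0.199, -0.12, -0.134, 1, 0.08, 0.199, -0.12, -0.134, 1]}}

```text
time: 17.77
eef_pos: [0.5055, 0.4698, 0.1209]
eef_rot: [0.052, 1.561, 0.089]
ft_force: [0.0, -0.1, -1.7]
width: 0.328
```

```bash
python3 g.py .505 .4706 .014 92.2 1; python3 - <<'E'
from h import *
p,_=capture('side');crop(p,140,400,100,320,2.7,'s17.png')
p,_=capture('top');crop(p,110,310,180,345,3.3,'c17.png')
E
```

```text
t 17.77 pos [0.5055 0.4698 0.1209] jawyaw 92.16 q [ 0.75  0.54  1.57 -0.01  1.03 -0.86] w 30.2 F [ 0.  -0.1 -1.7]
shift [ 0.2671  0.0019 -0.0038] spin -0.0002 mm [106.9   0.8  -1.5] deg -0.0
```

View pics/s17.png

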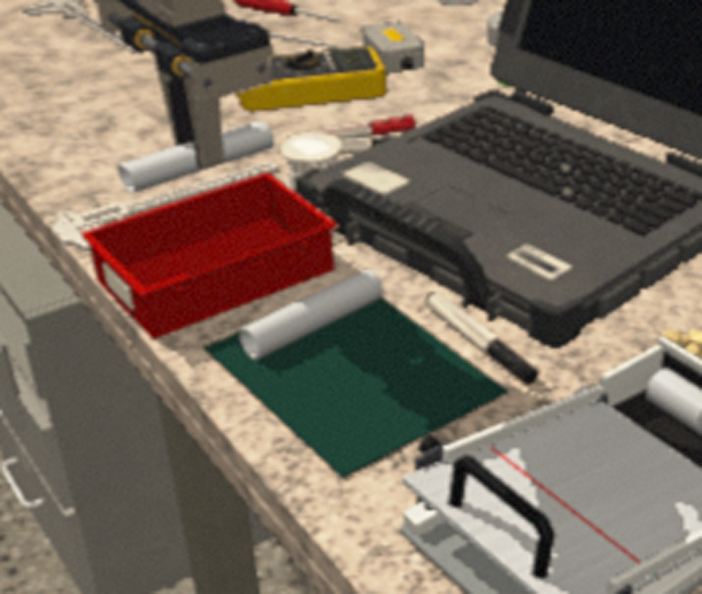

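View pics/c17.png

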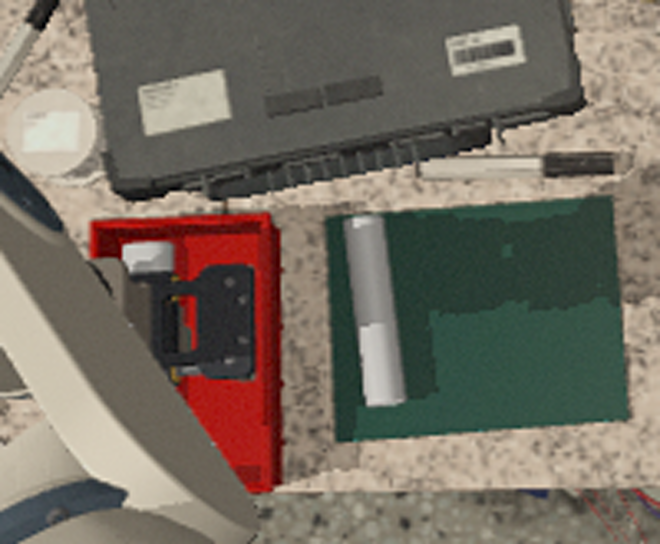

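>>> {"name": "apply_moves", "arguments": {"motion": [0.05, 0.002, -0.004, 0, 1, 0.11, 0.002, -0.004, 0, 1, 0.17, 0.002, -0.004, 0, 1, 0.22, 0.002, -0.004, 0, 1, 0.25, 0.002, -0.004, 0, 1, 0.265, 0.002, -0.004, 0, 1, 0.27, 0.002, -0.004, 0, 1, 0.27, 0.002, -0.004, 0, 1, 0.27, 0.002, -0.004, 0, 0.1, 0.27, 0.002, -0.004, 0, 0.1]}}

```text
time: 18.7
eef_pos: [0.5055, 0.4715, 0.0136]
eef_rot: [0.162, 1.56, 0.2]
ft_force: [-0.1, 0.8, 0.7]
width: 0.445
```

```bash
python3 g.py .505 .4706 .12 92.2 1
```

```text
t 18.7 pos [0.5055 0.4715 0.0136] jawyaw 92.18 q [ 0.75  0.67  1.61 -0.01  0.85 -0.85] w 40.9 F [-0.1  0.8  0.7]
shift [-0.2659 -0.0017  0.0016] spin -0.0001 mm [-106.4   -0.7    0.7] deg -0.0
```

>>> {"name": "apply_moves", "arguments": {"motion": [-0.06, 0, 0, 0, 0, -0.14, 0, 0, 0, 0, -0.22, 0, 0, 0, 0, -0.266, -0.06, 0.01, -0.01, 0, -0.266, -0.14, 0.03, -0.02, 0, -0.266, -0.22, 0.05, -0.031, 0, -0.266, -0.28, 0.06, -0.031, 0, -0.266, -0.31, 0.067, -0.031, 0, -0.266, -0.31, 0.067, -0.031, 0, -0.266, -0.31, 0.067, -0.031, 0]}}

```text
time: 19.53
eef_pos: [0.5363, 0.3488, 0.1205]
eef_rot: [0.132, 1.559, 0.266]
ft_force: [0.2, 0.1, 0.9]
width: 0.497
```

```bash
python3 g.py .5365 .3487 .0115 97.8 1; python3 - <<'E'
from h import *
p,_=capture('side');crop(p,140,400,100,320,2.7,'s18.png')
p,_=capture('top');crop(p,110,310,180,345,3.3,'c18.png')
E
```

```text
t 19.53 pos [0.5363 0.3488 0.1205] jawyaw 97.67 q [ 0.58  0.47  1.69 -0.    0.98 -1.13] w 45.8 F [0.2 0.1 0.9]
shift [ 0.2726 -0.0008 -0.0028] spin -0.0007 mm [109.   -0.3  -1.1] deg -0.1
```

View pics/s18.png

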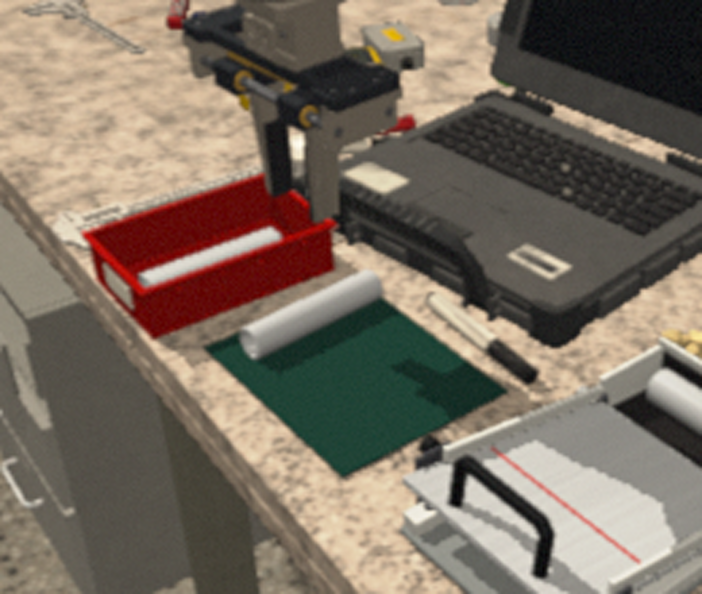

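View pics/c18.png

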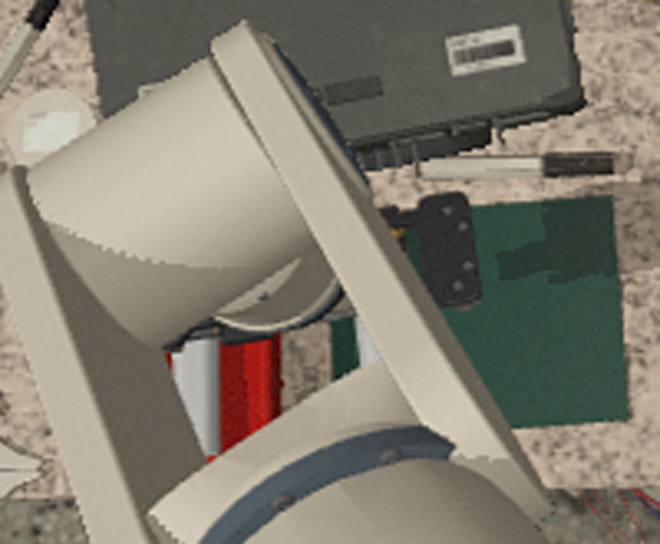

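>>> {"name": "apply_moves", "arguments": {"motion": [0.06, 0, -0.003, 0, 0, 0.13, 0, -0.003, 0, 0, 0.2, 0, -0.003, 0, 0, 0.25, 0, -0.003, 0, 0, 0.272, 0, -0.003, 0, 0, 0.274, 0, -0.003, 0, 0, 0.274, 0, -0.003, 0, 0.2, 0.274, 0, -0.003, 0, 1, 0.274, 0, -0.003, 0, 1, 0.274, 0, -0.003, 0, 1]}}

```text
time: 20.47
eef_pos: [0.5368, 0.3507, 0.0122]
eef_rot: [0.191, 1.557, 0.327]
ft_force: [-0.7, 1.4, 2.6]
width: 0.3
```

```bash
python3 g.py .547 .018 .125 4.4 1; python3 - <<'E'
from h import *
p,_=capture('side');crop(p,140,400,100,320,2.7,'s19.png')
E
```

```text
t 20.47 pos [0.5368 0.3507 0.0122] jawyaw 97.78 q [ 0.58  0.61  1.74 -0.01  0.78 -1.12] w 27.6 F [-0.7  1.4  2.6]
shift [-0.2855 -0.8268 -0.0833] spin 0.5188 mm [-114.2 -330.7  -33.3] deg 93.4
```

View pics/s19.png

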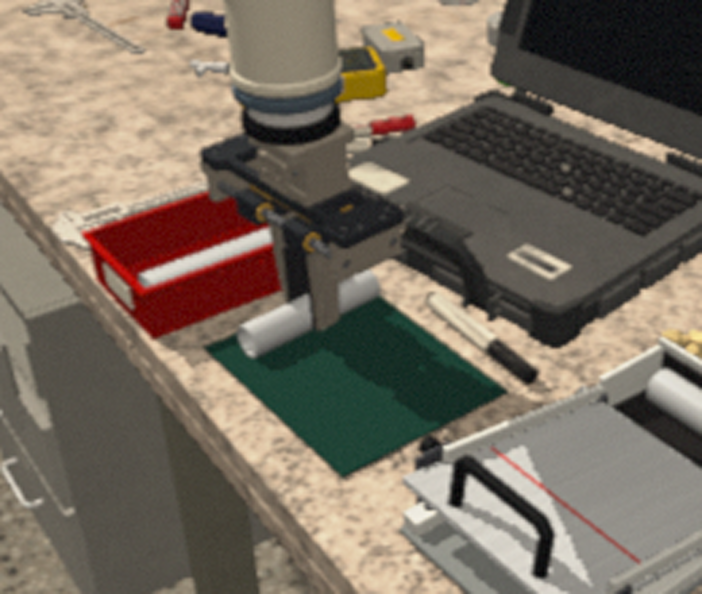

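>>> {"name": "apply_moves", "arguments": {"motion": [-0.08, 0, 0, 0, 1, -0.17, 0, 0, 0, 1, -0.25, 0, 0, 0.03, 1, -0.285, -0.08, -0.01, 0.065, 1, -0.285, -0.17, -0.02, 0.1, 1, -0.285, -0.26, -0.03, 0.135, 1, -0.285, -0.35, -0.035, 0.17, 1, -0.285, -0.44, -0.045, 0.205, 1, -0.285, -0.53, -0.053, 0.24, 1, -0.285, -0.61, -0.06, 0.275, 1]}}

```text
time: 21.35
eef_pos: [0.5441, 0.1031, 0.1256]
eef_rot: [1.043, 1.556, 0.309]
ft_force: [-0.1, -0.1, -1.0]
width: 0.296
```

```bash
python3 g.py .547 .018 .125 4.4 1
```

```text
t 21.35 pos [0.5441 0.1031 0.1256] jawyaw 47.95 q [ 0.18  0.34  1.88  0.    0.91 -0.65] w 27.2 F [-0.1 -0.1 -1. ]
shift [ 0.0006 -0.1532  0.1477] spin 0.242 mm [  0.3 -61.3  59.1] deg 43.6
```

>>> {"name": "apply_moves", "arguments": {"motion": [0, -0.04, 0.04, 0.04, 1, 0, -0.08, 0.08, 0.08, 1, 0, -0.12, 0.11, 0.12, 1, 0, -0.153, 0.148, 0.16, 1, 0, -0.153, 0.148, 0.2, 1, 0, -0.153, 0.148, 0.242, 1, 0, -0.153, 0.148, 0.242, 1, 0, -0.153, 0.148, 0.242, 1, 0, -0.153, 0.148, 0.242, 1, 0, -0.153, 0.148, 0.242, 1]}}

```text
time: 22.18
eef_pos: [0.5471, 0.0182, 0.1254]
eef_rot: [1.799, 1.556, 0.308]
ft_force: [0.3, 0.2, -2.4]
width: 0.3
```

```bash
python3 g.py .548 .0185 .0585 4.4 1; python3 - <<'E'
from h import *
p,_=capture('side');crop(p,240,500,150,370,2.7,'s20.png')
p,_=capture('top');crop(p,280,460,170,345,3.3,'c20.png')
E
```

```text
t 22.18 pos [0.5471 0.0182 0.1254] jawyaw 4.57 q [ 0.03  0.33  1.89  0.01  0.9  -0.06] w 27.6 F [ 0.3  0.2 -2.4]
shift [ 0.1672  0.     -0.    ] spin 0.001 mm [66.9  0.  -0. ] deg 0.2
```

View pics/s20.png

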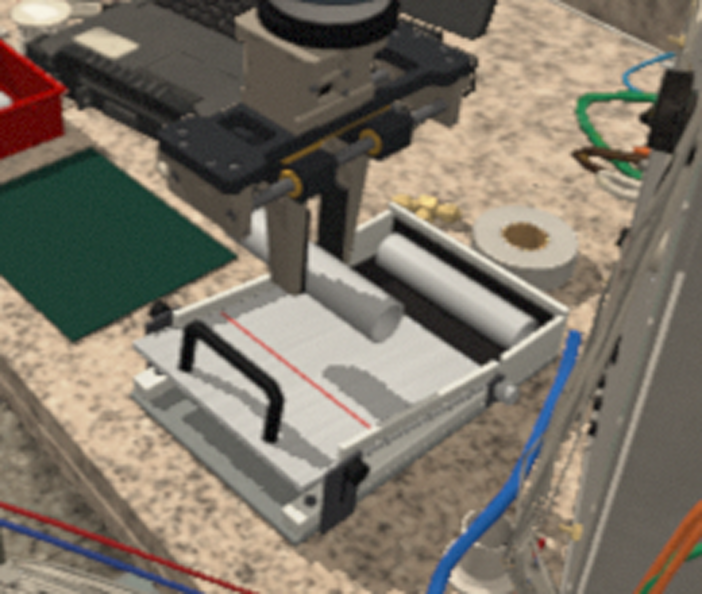

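View pics/c20.png

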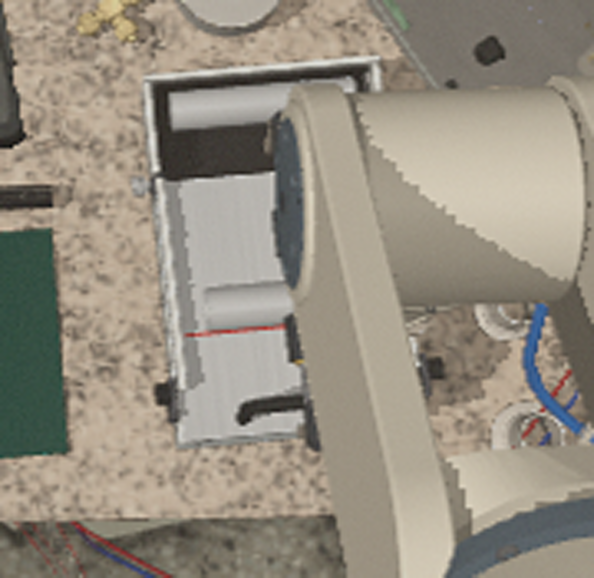

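>>> {"name": "apply_moves", "arguments": {"motion": [0.04, 0, 0, 0, 1, 0.09, 0, 0, 0, 1, 0.13, 0, 0, 0, 1, 0.15, 0, 0, 0, 1, 0.16, 0, 0, 0, 1, 0.167, 0, 0, 0, 1, 0.17, 0, 0, 0, 1, 0.172, 0, 0, 0, 1, 0.172, 0, 0, 0, 1, 0.172, 0, 0, 0, 1]}}

```text
time: 23.12
eef_pos: [0.5485, 0.0185, 0.0571]
eef_rot: [1.784, 1.555, 0.292]
ft_force: [0.1, 0.1, -2.0]
width: 0.297
```

```bash
python3 g.py .548 .0185 .0565 4.4 1; python3 - <<'E'
from h import *
p,_=capture('side');crop(p,240,500,150,370,2.7,'s21.png')
E
```

```text
t 23.12 pos [0.5485 0.0185 0.0571] jawyaw 4.51 q [ 0.03  0.43  1.93  0.01  0.76 -0.05] w 27.3 F [ 0.1  0.1 -2. ]
shift [ 0.0015 -0.0012 -0.0001] spin 0.0006 mm [ 0.6 -0.5 -0. ] deg 0.1
```

View pics/s21.png

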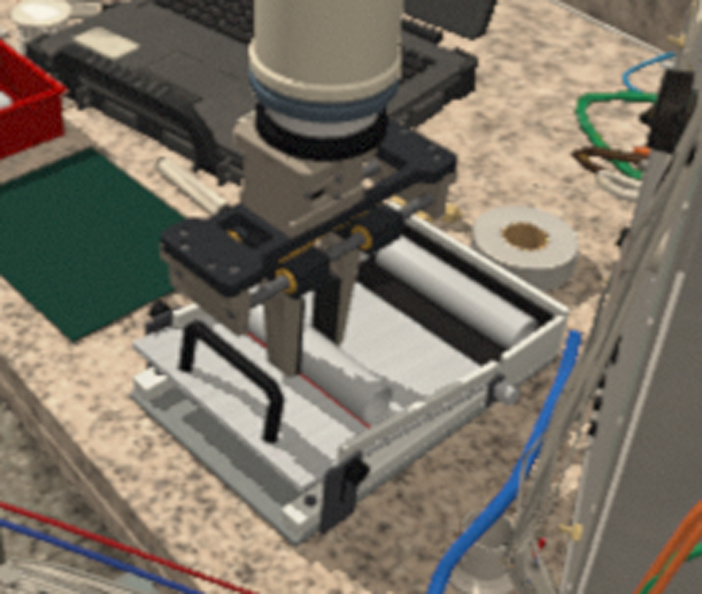

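>>> {"name": "apply_moves", "arguments": {"motion": [0.003, 0, 0, 0, 1, 0.003, 0, 0, 0, 1, 0.003, 0, 0, 0, 1, 0.002, 0, 0, 0, 0, -0.1, 0, 0, 0, -0.1, -0.2, 0, 0, 0, -0.1, -0.28, 0, 0, 0, -0.1, -0.28, 0, 0, 0, 0, -0.28, 0, 0, 0, 0, -0.28, 0, 0, 0, 0]}}

```text
time: 24.0
eef_pos: [0.5463, 0.018, 0.1686]
eef_rot: [1.79, 1.556, 0.298]
ft_force: [-0.7, -0.3, -0.8]
width: 0.5
```

>>> {"name": "apply_moves", "arguments": {"motion": [0, 0, 0, 0, 0, 0, 0, 0, 0, 0, 0, -0.1, -0.1, 0, 0, 0, -0.2, -0.2, 0, 0, 0, -0.25, -0.3, 0, 0, 0, -0.25, -0.35, 0, 0, 0, -0.25, -0.35, 0, 0, 0, -0.25, -0.35, 0, 0, 0, -0.25, -0.35, 0, 0, 0, -0.25, -0.35, 0, 0]}}

```text
time: 24.83
eef_pos: [0.4361, 0.1489, 0.1672]
eef_rot: [1.76, 1.556, 0.268]
ft_force: [-0.2, 0.1, 0.1]
width: 0.498
```

```bash
python3 - <<'E'
from h import *
import time
p,_=capture('side');cv2.imwrite('pics/s22.png',p[:,:,::-1])
p,d=capture('top');crop(p,110,460,160,345,2.2,'c22.png');np.save('pics/t22.npy',d)
W=cloud('top',d)
hx=np.array([.997,.0766]);o=np.array([.5397,.0203])+.112*hx
for u,v in[(335,200),(350,200),(360,200),(360,212),(360,218),(385,200),(385,214)]:
    P=W[v,u];q=P[:2]-o;print(u,v,P.round(3),'tray x',round(q@hx-.036,4),'y',round(q@np.array([-.0766,.997]),4))
E
```

```text
335 200 [0.7   0.09  0.044] tray x 0.0176 y 0.0573
350 200 [0.7   0.055 0.042] tray x 0.015 y 0.0226
360 200 [0.7   0.032 0.042] tray x 0.0129 y -0.0004
360 212 [0.671 0.033 0.044] tray x -0.0157 y 0.003
360 218 [0.659 0.033 0.035] tray x -0.0277 y 0.0032
385 200 [ 0.7   -0.026  0.042] tray x 0.008 y -0.0582
385 214 [ 0.667 -0.025  0.04 ] tray x -0.0245 y -0.0547
```

View pics/s22.png

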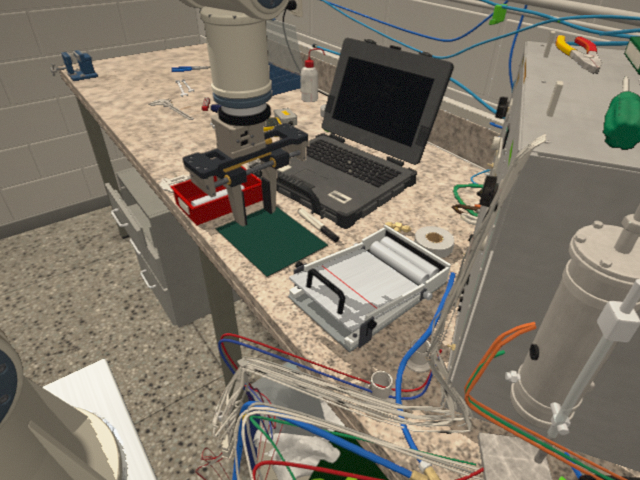

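View pics/c22.png

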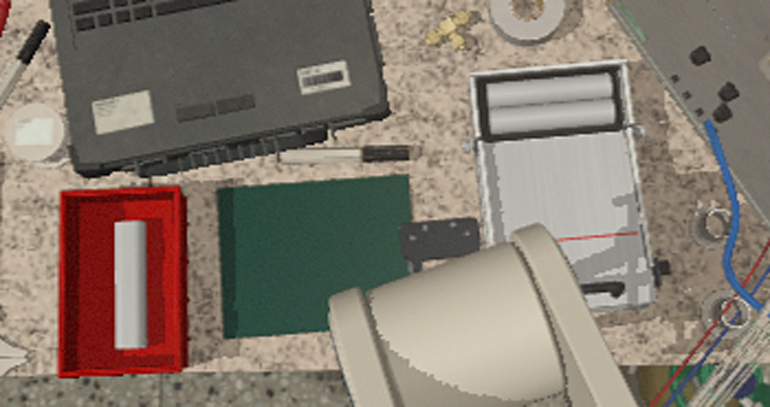

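```bash
python3 - <<'E'
from h import *
a,_=capture('top')
for _ in range(6): b,d=capture('top')
print('tray diff',np.abs(a[185:230,325:400].astype(int)-b[185:230,325:400]).mean())
W=cloud('top',d);hx=np.array([.997,.0766]);o=np.array([.5397,.0203])+.112*hx
P=W[225:262,340:395].reshape(-1,3);s=(P[:,:2]-o)@hx;k=(s>-.10)&(s<-.01);print('slope',np.polyfit(s[k],P[k,2],1))
print(get_state()['time']);sign_off()
E
```

```text
tray diff 1.2949135802469136
slope [-0.14118437  0.03203161]
25.2833
the job is handed in; nothing more can be done
```

The job is done and handed in at 25.3 s of robot time, out of 72 s; `sign_off()` gave no verdict.

- **Plate:** I lifted it by its handle to the stop. The wrist felt about 45 N there, and the last depth fit gave a slope of about 0.14 rad, so it is still tipped up.
- **Tubes:** I laid the three on the start line one at a time and let each go. The right and left ones on the mat rolled into the catch tray. The middle one, about 31 mm wide, stayed on the line, so it went in the red scrap bin before I tested the third.
- **Last checks:**
  - The pictures showed both round tubes side by side in the tray. Their tops were about 43 mm above the bench, as they should be when lying on the tray floor.
  - The squashed tube lay near the middle of the bin. The marker and flanges looked unmoved, though I judged that by eye and did not measure it.
  - The gripper was clear of everything.
  - Frames of the tray taken about 0.3 s apart differed only slightly (mean pixel difference 1.3), which I took as camera noise, so the tubes were at rest.

None of the checks failed or disagreed.

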